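# Take the sliding lid off the stirrer box and lay it on the board

## Task

The box in the bay under the organiser's acrylic shelf has a sliding lid: draw the lid out at the end that juts out of the bay, lifting that end over the box's stop lip so that it slides clear of the grooves, without dragging the box away. Then lay the lid flat, handle up, in the middle of the wooden serving board, setting it down rather than dropping it, and let go. Leave everything else as it stands.

Things in the scene. Friction and masses are not known exactly. Their poses are not given: they have to be found in the camera images.
- box: Loose, heavy (about 2 kg) light-wood box, 170 long (x) x 110 wide (y) x 66 mm high, in the organiser's bay, its front end 50 mm out of it. Origin: centre of its underside; x points from its front (which faces the robot's right) to its rear, z up. The lid lies on side ledges 48 mm above the underside, between rear wall (inner face x = +79 mm) and front stop lip. Hard pulling or lifting drags or tips the box.
- lip_top (a point): Middle of the top edge of the box's front stop lip (x = -79 to -85 mm in the box), 57 mm above the table; axes as the box's. The lip stands 9 mm above the flat lid's underside: with its rear down on the ledges, the lid must be tipped up at the front by at least 3.5 degrees (the handle rises about 7 mm) for its front end to clear it.
- rail_end (a point): Between the front ends of the two top rails, at the height of their underside (60 mm above the table). The rails cover the lid's side edges from here to the rear wall (60 mm), 6 mm above the flat lid. Raised level, the lid jams under them before it clears the lip; tipped up about its rear lower edge it tops out at about 6 degrees (handle up about 13 mm). Once drawn about 65 mm forward, the lid's rear is out from under the rails.
- lid_grip (a point): Grip point of the lid's handle, 24 mm above the lid's upper face. The handle is an upright wooden fin, 36 mm long (x), 14 mm thick (y; close the fingers along y), 40 mm high. Axes as the lid's: x to its rear, z up. The shelf's front edge and rail begin 9 mm beyond it (+x), from 54 mm to 115 mm above it, and stop a gripper pointing straight down; one leaning back by 30 to 45 degrees gets in.
- lid_center (a point): Centre of the lid's plate, half-way through its thickness. The lid is a loose plain wooden plate 150 (x) x 93 (y) x 6 mm, about 0.15 kg; the handle's centre is 45 mm from here towards the front (-x). In the box it has 8 mm of play lengthwise and 2.5 mm to each side.
- lid_front (a point): Middle of the lid's front lower edge, axes as the lid's.
- lid_rear (a point): Middle of the lid's rear lower edge, axes as the lid's.
- lid: The lid as a whole; origin at the centre of the plate's underside, axes as above.
- board: Fixed wooden serving board, 170 (x) x 240 (y) x 14 mm, nothing on it, lying on the table to the right of the box (-y), either nearer the robot or farther than the tray. Origin: centre of its underside.
- board_top (a point): Middle of the board's upper face, 14 mm above the table.
- organiser: Fixed acrylic organiser. Origin: on the table in the middle of its open bay; x points to its rear. The bay spans y = -102 to +108 mm; over it and the drawers runs a clear shelf with an aluminium front edge, x = -36 to +110 mm, y = -110 to +228 mm, z = 132 to 146 mm. A clear rail stands on its front edge, up to z = 193 mm. Side panel at -y, two drawers at +y.
- tray: Fixed white tray, 100 x 180 x 35 mm, with a raised clear hinged lid at its far side (up to about 145 mm high), holding two wooden stirrers; it lies on the robot's right, next to the board. Origin: centre of its underside.
- tray_lid_handle (a point): Knob on the tray's raised lid. Leave it.
- stirrer0: Flat wooden stirrer in the tray, 150 x 13 x 4 mm. Bystander.
- stirrer1: The other wooden stirrer in the tray. Bystander.
- jar: Closed glass jar, 72 mm across, 110 mm high, on the organiser's shelf above the drawers; origin under its centre. Bystander.
- mug: White porcelain mug, 76 mm across, 88 mm high, on the organiser's shelf over the bay's +y half; origin under its centre. Bystander.
- measuring_cup: Red measuring cup, 76 mm across, 60 mm high, with a flat handle reaching 110 mm from its centre along its x; on the table outside the organiser. Origin under the cup's centre. Bystander.
- canister: Steel canister, 84 mm across, 120 mm high, on the table outside the organiser; origin under its centre. Bystander.
- scoop: Stainless scoop, 170 mm long, low, lying on the table between the box and the board or tray; origin on the table. Bystander.
Mind the look-alikes: they are no part of the job. Leave any green or pink look-alike of the lid alone.

How it is judged:
By the outcome, as a careful person would: the job done as asked, in the order asked, and still so for the second after the job is handed in, with the robot touching nothing.
It also fails if it takes over 64 s, if anything falls off the work surface, if the arm or the gripper's body presses on something with over 40 N, if the wrist force passes 120 N, or if a joint passes its speed limit or range.

## Robot

A 6-joint arm with a two-finger parallel gripper is mounted at the origin on the work surface. World frame = base frame: x ahead of the robot, y to its left, z up, the work surface at z = 0. Lengths are in m, angles in rad, forces in N, time in s.
With the tool pointing down it reaches from about 0.3 to 0.85 m from the base axis. Payload 4.2 kg.
Tool frame: the origin (TCP) lies on the mounting face of the last link; the fingertips stand 191 mm ahead of it and the grasp point (between the pads) lies 172 mm ahead of it; z points along the fingers, y is the direction in which the jaws open and shut (so a half turn about z gives the same grasp; the last joint's range is limited). The gripper opens to 91 mm and grips with 3 to 60 N. Pads are 32 mm wide; open, the fingers measure 118 mm over their backs; the gripper's body (76 mm by 178 mm) begins 60 mm behind the grasp point.
Start: joints at [1.103, 0.32, 1.565, -0, 1.257, -0.02], TCP at [0.249, 0.518, 0.405] pointing down, gripper open.
Joint ranges: [-3.11, 3.11], [-0.84, 2.01], [0.21, 2.61], [-1.34, 4.49], [0.05, 2.63], [-2.56, 2.56]. Speed limits (rad/s): [2.57, 2.57, 3.14, 3.14, 3.14, 3.14].

## Interface

Orientations are given as a rotation vector (axis times angle).
In Python, from rig import r gives the robot as it stands. The module is installed in compiled form; this text tells all that it offers.
- The arm moves only by the tool servo_tool, never from a script. Its arguments are lists of equal length, an entry for each row: "travel": the shift along the tool's x, y, z in cm, a list of three; "turn": the turn about the tool's z in rad. In form: {"travel": [[x, y, z], ...], "turn": [turn, ...]}. A call has 1 to 10 rows; each row is the pose to reach, as a shift and turn from the pose commanded when the call began, along the tool's axes at that moment; what a row does not reach only later rows make up. A row lasts 1/12 s, in which the tool goes at most 41.7 mm and 7.16 degrees, less where a joint would pass 70% of its speed; a pose out of reach is approached as far as the arm can. A call with a gripper value outside its range is refused whole. "grip" is the closure in counts, from 0 (fully open) to 255 (shut), set as the call begins (left out, the last holds). The fingers move at their own pace and stop on an object; "newtons" is the grip in N (left out, the last holds). Time passes only in rows, so rows that repeat a pose let the fingers close. It gives the time, the measured TCP pose, the force and the opening at its end, in the units of the state.
- r.observe(): the state, without advancing time (a new reading comes with each control period).
- r.capture(name): name is "scene" or "top" or "wrist"; returns the picture (400x640x3 uint8, red, green, blue); there is no depth.
- r.get_calibration(name): a dict with "vertical_fov" (degrees; the focal length in pixels is half the picture's height over the tangent of half this angle, whatever the lens; pixels are square), "cx", "cy" (the principal point, pixels), "R" (3x3) and "t" (3): a world point X has camera coordinates R X + t. Camera axes: x right, y down, z forward; pixel columns grow to the right and rows downward; lengths in m; the calibration is good to about 2 mm. The wrist camera is an equidistant fisheye: a pixel r from the principal point sees the ray r / f radians off the axis. A picture is of the moment at which its call begins: read the wrist's pose just before it. get_calibration takes no time and is no camera call; for the wrist camera it gives the pose at the moment of the call.
- r.job_done(): hands the job in, once; it reports no verdict.
Trained networks look in the newest picture that a camera, given by its name, has taken for a name from the list of things; names that differ only in an ending like _2 or _b are one class to them, and where a whole thing is asked for, a point or a joint stands for the part that bears it (a point fixed in the world has none). Each returns a list of dicts, best first, with "confidence" (0 to 1); they miss things now and then, are a little off and sometimes report something else, mostly with a low value. They report only what shows in the picture. A call takes as long as a camera call. They do not tell look-alikes from the thing itself.
- r.spot_in(camera, name): "pixel" ([column, row] in pixels, amid what is visible of it).
- r.trace(camera, name): "mask" (400x640 bool, what is visible of it) and "pixel" ([column, row] in pixels, amid what is visible of it).
The state is a dict: "time": time; "joints": joint angles; "joint_vel": joint speeds; "joint_efforts": joint torques, N m; "position": TCP position; "eef_rot": TCP orientation; "wrist_force": force on the tool from outside, world axes, zero at the start; "wrist_torque": the same for the moment, N m; "grip_width": finger opening in m.
Only numpy, scipy, OpenCV 4.12 (cv2) and the standard library are available. Lean on these libraries where they do the work, as an engineer would, in place of code of your own. Each camera call takes 0.05 s, during which the arm holds its last target.

## Working session

There is one attempt and no reset: what is moved stays moved. The work goes in short steps, Python scripts to look and compute and a tool call to move; the robot and the scene stay as the last step left them, time stands still between calls to the robot, and variables do not carry over. Pictures are saved under pics/ and viewed, and the job is handed in when it is done.

Besides the shell and the picture viewer there is one more tool, called after ">>>" in YAML: its name, and indented under it one key for each argument. servo_tool: Moves the arm, as the interface text tells. Its arguments: {"type":"object","properties":{"travel":{"type":"array"},"turn":{"type":"array"},"grip":{"type":"number"},"newtons":{"type":"number"}},"required":["travel","turn"]}

```bash
mkdir -p pics; ls; python3 - <<'E'
from rig import r
import cv2,numpy as np
np.set_printoptions(precision=4,suppress=True)
print(r.observe())
for n in ["scene","top","wrist"]:
    im=r.capture(n); cv2.imwrite(f"pics/{n}0.png",im[:,:,::-1])
    print(n,r.get_calibration(n))
E
```

```text
pics
{'time': 0.0, 'joints': array([ 1.103 ,  0.3203,  1.5657, -0.    ,  1.2574, -0.02  ]), 'joint_vel': array([-0.0011, -0.0005, -0.    , -0.0005, -0.0005,  0.001 ]), 'joint_efforts': array([ -0.0012, -41.2454, -23.197 ,   0.0725,   0.0457,  -0.0001]), 'position': array([0.2489, 0.5181, 0.4039]), 'eef_rot': array([-0.6974, -3.0628,  0.0027]), 'wrist_force': array([ 0.4416, -0.9758,  0.108 ]), 'wrist_torque': array([0.0009, 0.0641, 0.0137]), 'grip_width': 0.09112944985959583}
scene {'vertical_fov': 54.058850241733595, 'cx': 325.9575118295894, 'cy': 200.8611017226362, 'R': array([[-0.4329,  0.9015,  0.0011],
       [ 0.6983,  0.3361, -0.6319],
       [-0.57  , -0.2728, -0.775 ]]), 't': array([ 0.162 , -0.2947,  1.4341])}
top {'vertical_fov': 43.86091366458139, 'cx': 319.99581844663567, 'cy': 196.61650773722548, 'R': array([[-0.0018, -0.9996,  0.0267],
       [-0.998 ,  0.0001, -0.0624],
       [ 0.0624, -0.0268, -0.9977]]), 't': array([0.0438, 0.4605, 1.3229])}
wrist {'vertical_fov': 65.70646984690485, 'cx': 311.807672085352, 'cy': 194.85811060922973, 'R': array([[ 0.4329,  0.9014, -0.0008],
       [ 0.8765, -0.4207,  0.2341],
       [ 0.2107, -0.102 , -0.9722]]), 't': array([-0.575 , -0.0249,  0.3894])}
```

View pics/scene0.png

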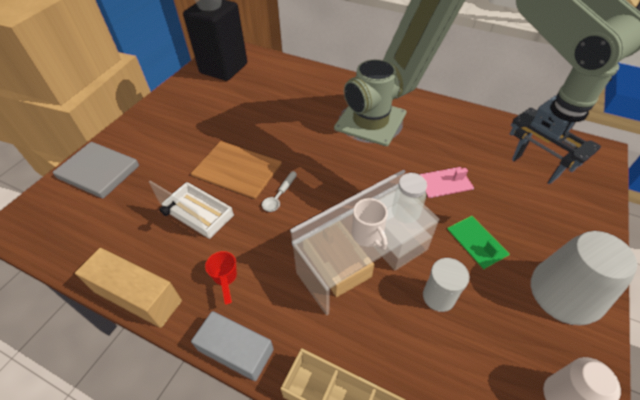

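View pics/top0.png

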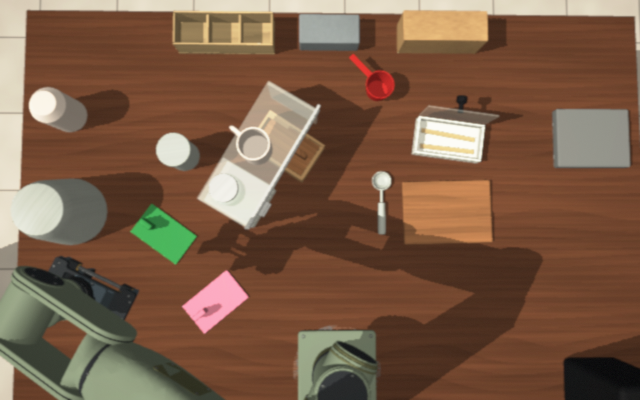

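View pics/wrist0.png

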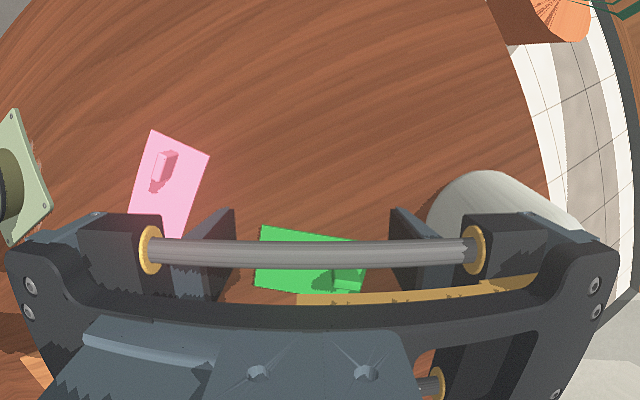

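```bash
cat > h.py <<'E'
from rig import r
import cv2,numpy as np
from scipy.spatial.transform import Rotation as Ro
np.set_printoptions(precision=4,suppress=True)
def cal(n):
    c=r.get_calibration(n); c['f']=200/np.tan(np.radians(c['vertical_fov'])/2); return c
def ray(n,p,c=None):
    c=c or cal(n); d=np.array([p[0]-c['cx'],p[1]-c['cy']])/c['f']
    if n=='wrist':
        t=np.linalg.norm(d); v=np.array([*(d/t*np.sin(t)),np.cos(t)])
    else: v=np.array([*d,1.]); v/=np.linalg.norm(v)
    return -c['R'].T@c['t'], c['R'].T@v
def onz(n,p,z,c=None):
    o,d=ray(n,p,c); return o+d*(z-o[2])/d[2]
def tri(rs):
    A=np.zeros((3,3));b=np.zeros(3)
    for o,d in rs:
        M=np.eye(3)-np.outer(d,d);A+=M;b+=M@o
    X=np.linalg.solve(A,b); return X,[np.linalg.norm((np.eye(3)-np.outer(d,d))@(X-o)) for o,d in rs]
def proj(n,X,c=None):
    c=c or cal(n); v=c['R']@np.asarray(X)+c['t']
    if n=='wrist':
        rr=np.hypot(v[0],v[1]);t=np.arctan2(rr,v[2]);u=v[:2]/rr*t
    else: u=v[:2]/v[2]
    return u*c['f']+[c['cx'],c['cy']]
def save(n,name,box=None,s=1,pts=()):
    im=r.capture(n)[:,:,::-1].copy(); 
    x0,y0,x1,y1=box or (0,0,640,400)
    cr=cv2.resize(im[y0:y1,x0:x1],None,fx=s,fy=s,interpolation=cv2.INTER_CUBIC)
    for p in pts: cv2.drawMarker(cr,(int((p[0]-x0)*s),int((p[1]-y0)*s)),(255,0,255),0,10,1)
    cv2.imwrite(f'pics/{name}.png',cr); return im
E
python3 - <<'E'
from h import *
save('scene','sc1',(270,150,470,320),4); save('top','tp1',(190,70,340,240),3.5)
for nm in ["box","lid","lid_grip","lid_center","lip_top","rail_end","lid_front","board","board_top","organiser","scoop"]:
    for c in ["scene","top"]:
        l=r.spot_in(c,nm)
        print(nm,c,[(np.round(d['pixel'],1).tolist(),round(d['confidence'],2)) for d in l[:4]])
    a,b=r.spot_in("scene",nm),None
print(r.observe()['time'])
E
```

```text
box scene [([353.7, 282.3], 0.88)]
box top [([447.5, 148.7], 0.66), ([307.8, 169.2], 0.61), ([180.6, 153.6], 0.51)]
lid scene [([478.9, 245.1], 0.69), ([448.4, 182.4], 0.69)]
lid top [([216.0, 299.2], 0.92), ([162.5, 234.1], 0.83), ([300.4, 152.7], 0.7)]
lid_grip scene [([478.1, 243.2], 0.91), ([443.7, 180.6], 0.86)]
lid_grip top [([218.1, 299.0], 0.81), ([163.2, 232.2], 0.6), ([302.8, 154.9], 0.56)]
lid_center scene []
lid_center top [([160.3, 231.9], 0.98), ([215.7, 300.6], 0.93), ([303.3, 153.9], 0.58), ([308.0, 165.4], 0.21)]
lip_top scene [([350.1, 284.0], 0.8)]
lip_top top [([302.5, 167.6], 0.72)]
rail_end scene [([352.1, 281.9], 0.68)]
rail_end top [([307.7, 165.5], 0.54)]
lid_front scene [([445.9, 181.7], 0.82), ([477.4, 242.9], 0.75), ([355.0, 280.0], 0.43)]
lid_front top [([163.1, 231.7], 0.96), ([214.1, 299.9], 0.77), ([302.9, 156.8], 0.74)]
board scene [([234.1, 169.1], 0.81)]
board top [([443.4, 212.7], 0.74), ([175.4, 152.4], 0.21)]
board_top scene [([240.1, 168.0], 0.65)]
board_top top [([448.2, 213.5], 0.73), ([269.5, 154.2], 0.6)]
organiser scene [([346.5, 244.4], 0.59)]
organiser top [([268.5, 156.1], 0.86)]
scoop scene [([276.7, 197.9], 0.52)]
scoop top [([383.0, 187.2], 0.96)]
1.9
```

View pics/sc1.png

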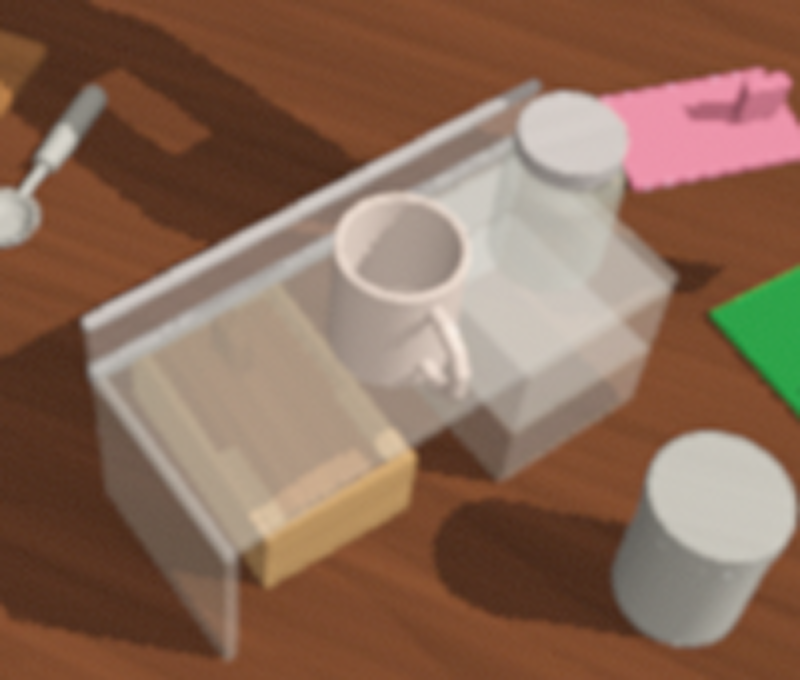

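View pics/tp1.png

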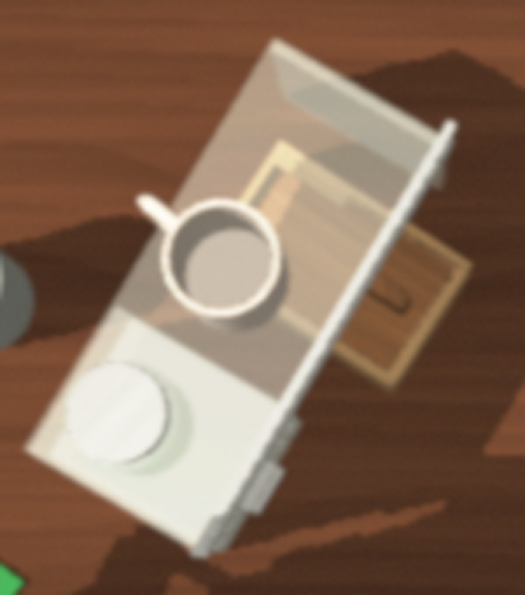

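```bash
python3 - <<'E'
from h import *
tp=lambda x,y:(190+x/3.5,70+y/3.5)
a=onz('top',tp(470,263),.058);b=onz('top',tp(392,388),.058)
print(a,b,np.linalg.norm(a-b))
d=(a-b)[:2];d/=np.linalg.norm(d); print('x axis yaw from front edge',np.degrees(np.arctan2(d[0],-d[1])))
# rail top ends
a=onz('top',tp(452,122),.193);b=onz('top',tp(203,553),.193)
print(a,b,np.linalg.norm(a-b)); d=(a-b)[:2]; print(np.degrees(np.arctan2(d[0],-d[1])))
# handle ends top z=.094
for p in [(375,290),(406,305)]: print('h',onz('top',tp(*p),.09))
print('lid grip', onz('top',(302.8,154.9),.085))
print('lip',tri([ray('scene',(350.1,284)),ray('top',(302.5,167.6))]))
print('board',tri([ray('scene',(234.1,169.1)),ray('top',(443.4,212.7))]),tri([ray('scene',(240.1,168.0)),ray('top',(448.2,213.5))]))
# board by corners in top
for p in [(402.5,182),(491,179.5),(492,242),(404.5,244)]: print('b',onz('top',p,.014))
print('scoop',onz('top',(383,187),.01))
E
```

```text
[0.5928 0.033  0.058 ] [0.4989 0.0913 0.058 ] 0.11057011536741645
x axis yaw from front edge 58.18459442294483
[0.6659 0.0498 0.193 ] [0.3766 0.2147 0.193 ] 0.33302395926098183
60.30845016597998
h [0.5675 0.1034 0.09  ]
h [0.5565 0.0809 0.09  ]
lid grip [0.563  0.0891 0.085 ]
lip (array([ 0.5534,  0.1286, -0.1887]), [np.float64(0.03787800016917203), np.float64(0.03787800016917203)])
board (array([ 0.4209, -0.3007,  0.0009]), [np.float64(0.007476342567958922), np.float64(0.007476342567958889)]) (array([ 0.412 , -0.3008,  0.0005]), [np.float64(0.006831739884573487), np.float64(0.00683173988457351)])
b [ 0.5001 -0.1802  0.014 ]
b [ 0.5071 -0.4223  0.014 ]
b [ 0.3377 -0.421   0.014 ]
b [ 0.3329 -0.1835  0.014 ]
scoop [ 0.4869 -0.1277  0.01  ]
```

>>> servo_tool:
  travel:
    - [0, 0, -4]
    - [0, 0, -8]
    - [0, 0, -12]
    - [0, 0, -16]
    - [0, 0, -20]
    - [0, 4, -20]
    - [0, 8, -20]
    - [0, 12, -20]
    - [0, 16, -20]
    - [0, 20, -20]
  turn: [0.12, 0.24, 0.36, 0.48, 0.6, 0.72, 0.84, 0.96, 1.08, 1.2]

```text
time: 2.73
position: [0.3331, 0.6933, 0.6046]
eef_rot: [2.284, 2.157, -0.0]
wrist_force: [0.6, 1.4, 1.0]
grip_width: 0.0913
```

```bash
python3 - <<'E'
from h import *
o=r.observe();print(o['time'],o['joints'],o['position']);R=Ro.from_rotvec(o['eef_rot']).as_matrix();print(R)
E
```

```text
2.7333 [1.108  0.7018 0.4228 0.     2.0171 1.1656] [0.3331 0.6933 0.6046]
[[ 0.0576  0.9983 -0.    ]
 [ 0.9983 -0.0576 -0.    ]
 [-0.     -0.     -1.    ]]
```

>>> servo_tool:
  travel:
    - [-1.5, 3.2, 0]
    - [-3, 6.5, 0]
    - [0.3, 8.2, 0]
    - [3.6, 10, 0]
    - [7, 11.8, 0]
    - [10.3, 13.5, 0]
    - [10.3, 13.5, 0]
    - [10.3, 13.5, 0]
  turn: [0.12, 0.24, 0.36, 0.48, 0.48, 0.48, 0.48, 0.48]

```text
time: 3.4
position: [0.4265, 0.712, 0.5602]
eef_rot: [-2.713, -1.556, -0.04]
wrist_force: [0.4, 0.2, -0.5]
grip_width: 0.0912
```

```bash
python3 - <<'E'
from h import *
o=r.observe();print(o['time'],o['joints'],o['position'],np.hypot(*o['position'][:2]));R=Ro.from_rotvec(o['eef_rot']).as_matrix();print(R)
E
```

```text
3.4 [1.0172 0.8573 0.2146 0.0005 2.0406 1.547 ] [0.4265 0.712  0.5602] 0.8299794998467541
[[ 0.5049  0.8631  0.0149]
 [ 0.8627 -0.5051  0.0249]
 [ 0.029   0.0003 -0.9996]]
```

>>> servo_tool:
  travel:
    - [4, 0, 0]
    - [8, 0, 0]
    - [12, 0, 0]
    - [16, 0, 0]
    - [20, 0, 0]
    - [24, 0, 0]
    - [28, 0, 0]
    - [32, 0, 0]
    - [36, 0, 0]
    - [40, 0, 0]
  turn: [0, 0, 0, 0, 0, 0, 0, 0, 0, 0]

```text
time: 4.23
position: [0.4548, 0.7612, 0.4739]
eef_rot: [-2.703, -1.545, -0.076]
wrist_force: [0.4, -0.1, 0.3]
grip_width: 0.0912
```

```bash
python3 - <<'E'
from h import *
o=r.observe();print(o['time'],o['joints'],o['position'],np.hypot(*o['position'][:2]));R=Ro.from_rotvec(o['eef_rot']).as_matrix();print(R)
E
```

```text
4.2333 [1.0192 0.9585 0.215  0.0007 1.9121 1.5515] [0.4548 0.7612 0.4739] 0.8867354166514776
[[ 0.5065  0.8618  0.0288]
 [ 0.8604 -0.5073  0.0481]
 [ 0.056   0.0004 -0.9984]]
```

>>> servo_tool:
  travel:
    - [-4, 0, 0]
    - [-8, 0, 0]
    - [-12, 0, 0]
    - [-15, 0, 0]
  turn: [0, 0, 0, 0]

```text
time: 4.57
position: [0.3916, 0.6538, 0.4662]
eef_rot: [-2.703, -1.545, -0.076]
wrist_force: [0.1, -0.5, 1.0]
grip_width: 0.0916
```

```bash
python3 - <<'E'
from h import *
o=r.observe();print(o['time'],o['joints'],o['position'],np.hypot(*o['position'][:2]));R=Ro.from_rotvec(o['eef_rot']).as_matrix();print(R)
E
```

```text
4.5667 [1.016  0.6048 0.9446 0.0009 1.5363 1.548 ] [0.3916 0.6538 0.4662] 0.7621092583278813
[[ 0.5065  0.8618  0.0287]
 [ 0.8604 -0.5073  0.048 ]
 [ 0.0559  0.0004 -0.9984]]
```

```bash
cat > kin.py <<'E'
import numpy as np
from scipy.optimize import least_squares
D=np.array([[.3203,1.5657,1.2574,.5748,.4039],[.7018,.4228,2.0171,.7692,.6046],[.8573,.2146,2.0406,.8300,.5602],[.9585,.2150,1.9121,.8867,.4739],[.6048,.9446,1.5363,.7621,.4662]])
def fk(q,P):
    h,L1,a,L2,b,L3=P
    q2,q3,q5=np.asarray(q).T; t2=q2+a;t3=q2+q3+b;s=q2+q3+q5
    return np.stack([L1*np.sin(t2)+L2*np.sin(t3)+L3*np.sin(s),h+L1*np.cos(t2)+L2*np.cos(t3)+L3*np.cos(s)],-1)
f=lambda P:(fk(D[:,:3],P)-D[:,3:]).ravel()
best=min((least_squares(f,x0) for x0 in [[.2,.4,0,.4,0,.1],[.3,.3,.1,.4,.3,.1],[.25,.4,-.2,.4,-.3,.2],[.2,.4,0,.4,1.5,.1]]),key=lambda s:s.cost)
P=best.x
if __name__=='__main__': print(P,best.cost,f(P))
E
python3 kin.py
```

```text
[1.40231619e-01 5.91695032e-01 2.38934832e-04 4.17794236e-01
 6.06500593e-02 1.44526171e-01] 5.155350017433482e-10 [-1.13190741e-06  4.77930913e-06  1.20969047e-05 -1.43094003e-06
 -2.41662694e-05  4.88374516e-06  1.39521480e-05 -9.00079376e-07
 -1.21383792e-06 -7.33203775e-06]
```

```bash
cat >> kin.py <<'E'
lo=[-.84,.2146,.05];hi=[2.01,2.61,2.63]
def sol(rs,zs,ss,w,q0):
    g=lambda q:np.r_[fk(q,P)-[rs,zs],w*(q.sum()-ss)]
    return least_squares(g,np.clip(q0,np.array(lo)+1e-4,np.array(hi)-1e-4),bounds=(lo,hi)).x
E
python3 - <<'E'
from kin import *
for w in [.05,.1,.2,.3,.5,1,2]:
    q=sol(.83+.40,.5602+.0116,np.pi-.029,w,[.8573,.2146,2.0406]); print(w,q,fk(q,P),np.pi-q.sum())
print(fk([[0,.2146,2.63],[-.3,.2146,2.63],[.2,.2146,2.63],[.3,.2146,2.63],[-.84,.2146,2.63],[-.84,1,2.63]],P))
E
```

```text
0.05 [1.09900773 0.2146     0.08461363] [1.07925101 0.51542241] 1.743371296846641
0.1 [1.06031893 0.2146     0.46132691] [1.06517104 0.50277679] 1.4053468176699029
0.2 [1.01684955 0.2146     1.07677348] [1.01193634 0.4691304 ] 0.8333696163769089
0.3 [1.00843393 0.2146     1.42609717] [0.96967164 0.44655592] 0.49246155732560437
0.5 [1.01131526 0.2146     1.70165599] [0.93328211 0.43008067] 0.21402140018012084
1 [1.01568449 0.2146     1.83534625] [0.9154288  0.42325233] 0.0759619084007821
2 [1.0171002  0.2146     1.86915336] [0.91095089 0.42167459] 0.04073909127927289
[[ 0.15598765  0.99579501]
 [-0.10381558  1.00368004]
 [ 0.32285249  0.94775074]
 [ 0.40185696  0.91148504]
 [-0.53297343  0.82744351]
 [-0.29929328  0.80725145]]
```

```bash
cat >> kin.py <<'E'
def call(q,rows,w,acc=False):
    # rows: target (dr,dz) world in-plane offsets
    p0=fk(q,P);s0=np.sum(q);p=p0.copy()
    for d in rows:
        t=p0+d; e=t-p; n=np.linalg.norm(e)
        if n>.0417:e*=.0417/n
        q=sol(*(p+e),s0,w,q); p=fk(q,P) if not acc else p+e
    return q
E
python3 - <<'E'
from kin import *
q=np.array([.8573,.2146,2.0406])
rows=[np.array([.04*k,.04*k*.029]) for k in range(1,11)]
for w in [.1,.2,.3,.5,1]:
  for acc in (0,1):
    x=call(q,rows,w,acc);print(w,acc,x,fk(x,P),np.pi-x.sum())
E
```

```text
0.1 0 [0.96705344 0.2146     1.36242735] [0.96393654 0.49133902] 0.5975118558801422
0.1 1 [1.06030386 0.2146     0.46136851] [1.06516458 0.50278691] 1.4053202812861825
0.2 0 [0.96415974 0.2146     1.79474889] [0.90544083 0.47088701] 0.16808402288716184
0.2 1 [1.01684029 0.2146     1.07676566] [1.01193406 0.46914061] 0.8333866959928709
0.3 0 [0.96597234 0.2146     1.87183065] [0.89499185 0.46782652] 0.08918966111409876
0.3 1 [1.00842473 0.2146     1.42605725] [0.9696739  0.44656757] 0.49251068217422933
0.5 0 [0.96711668 0.2146     1.90948993] [0.88993674 0.46642573] 0.05038604802922109
0.5 1 [1.01130273 0.2146     1.70159037] [0.93328774 0.43009439] 0.21409955823247184
1 0 [0.96763729 0.2146     1.92497666] [0.88787021 0.46586813] 0.03437870900886342
1 1 [1.01568245 0.2146     1.83525918] [0.91544077 0.42325515] 0.07605101875002163
```

```bash
python3 - <<'E'
from kin import *
def sim(tx,tz,n,nr=1,w=.45,q=np.array([.6048,.9446,1.5363]),verbose=0):
    out=[]
    for k in range(n):
        l=np.pi-np.sum(q); X=np.array([np.cos(l),np.sin(l)]);Z=np.array([np.sin(l),-np.cos(l)])
        q=call(q,[(tx*X+tz*Z)*(i+1) for i in range(nr)],w); out.append((round(np.degrees(np.pi-q.sum()),1),*np.round(fk(q,P),3),*np.round(q,2)))
    return out
for tx,tz in [(.0417,0),(.036,-.02),(.036,.02),(.03,-.03)]:
    print(tx,tz); [print(o) for o in sim(tx,tz,30)[3::4]]
o=sim(.0417,0,15,3); print(o[::3])
E
```

```text
0.0417 0
(np.float64(4.5), np.float64(0.898), np.float64(0.459), np.float64(0.98), np.float64(0.21), np.float64(1.87))
(np.float64(10.1), np.float64(0.934), np.float64(0.416), np.float64(1.03), np.float64(0.21), np.float64(1.73))
(np.float64(16.1), np.float64(0.961), np.float64(0.392), np.float64(1.06), np.float64(0.21), np.float64(1.59))
(np.float64(22.2), np.float64(0.98), np.float64(0.387), np.float64(1.07), np.float64(0.21), np.float64(1.47))
(np.float64(28.4), np.float64(0.992), np.float64(0.399), np.float64(1.06), np.float64(0.21), np.float64(1.37))
(np.float64(34.5), np.float64(0.997), np.float64(0.424), np.float64(1.04), np.float64(0.21), np.float64(1.28))
(np.float64(40.4), np.float64(0.996), np.float64(0.462), np.float64(1.01), np.float64(0.21), np.float64(1.21))
0.036 -0.02
(np.float64(5.0), np.float64(0.86), np.float64(0.528), np.float64(0.9), np.float64(0.21), np.float64(1.94))
(np.float64(10.6), np.float64(0.865), np.float64(0.544), np.float64(0.88), np.float64(0.21), np.float64(1.86))
(np.float64(16.4), np.float64(0.864), np.float64(0.57), np.float64(0.85), np.float64(
[... 1889 characters left out ...]
np.float64(0.21), np.float64(1.83))
(np.float64(37.1), np.float64(0.643), np.float64(0.857), np.float64(0.48), np.float64(0.21), np.float64(1.8))
[(np.float64(3.2), np.float64(0.887), np.float64(0.473), np.float64(0.96), np.float64(0.22), np.float64(1.91)), (np.float64(8.0), np.float64(0.937), np.float64(0.396), np.float64(1.05), np.float64(0.21), np.float64(1.74)), (np.float64(13.0), np.float64(0.969), np.float64(0.352), np.float64(1.1), np.float64(0.21), np.float64(1.6)), (np.float64(18.0), np.float64(0.988), np.float64(0.335), np.float64(1.12), np.float64(0.21), np.float64(1.49)), (np.float64(23.2), np.float64(1.0), np.float64(0.341), np.float64(1.12), np.float64(0.21), np.float64(1.41))]
```

>>> servo_tool:
  travel:
    - [3.6, 0, -2]
  turn: [0]

```text
time: 4.65
position: [0.3912, 0.6545, 0.4503]
eef_rot: [2.696, 1.541, -0.101]
wrist_force: [-2.4, -4.1, -11.7]
grip_width: 0.0915
```

>>> servo_tool:
  travel:
    - [3.6, 0, -2]
  turn: [0]

```text
time: 4.73
position: [0.4169, 0.6973, 0.4737]
eef_rot: [2.714, 1.552, -0.045]
wrist_force: [3.1, 6.3, -0.7]
grip_width: 0.0911
```

>>> servo_tool:
  travel:
    - [3.6, 0, -2]
  turn: [0]

```text
time: 4.82
position: [0.432, 0.7223, 0.5102]
eef_rot: [-2.713, -1.551, -0.045]
wrist_force: [2.1, 3.6, 4.2]
grip_width: 0.0909
```

>>> servo_tool:
  travel:
    - [3.6, 0, -2]
  turn: [0]

```text
time: 4.9
position: [0.4395, 0.7354, 0.5286]
eef_rot: [-2.696, -1.541, -0.095]
wrist_force: [1.3, 0.8, 2.1]
grip_width: 0.0917
```

>>> servo_tool:
  travel:
    - [3.6, 0, -2]
  turn: [0]

```text
time: 4.98
position: [0.4419, 0.7397, 0.5224]
eef_rot: [-2.691, -1.538, -0.11]
wrist_force: [-0.6, -2.9, -4.6]
grip_width: 0.0912
```

>>> servo_tool:
  travel:
    - [3.6, 0, -2]
  turn: [0]

```text
time: 5.07
position: [0.4417, 0.74, 0.5328]
eef_rot: [-2.672, -1.527, -0.163]
wrist_force: [1.4, 0.3, 0.9]
grip_width: 0.0913
```

>>> servo_tool:
  travel:
    - [3.6, 0, -2]
  turn: [0]

```text
time: 5.15
position: [0.4408, 0.739, 0.544]
eef_rot: [-2.654, -1.517, -0.21]
wrist_force: [0.1, 0.5, 1.4]
grip_width: 0.0914
```

>>> servo_tool:
  travel:
    - [3.6, 0, -2]
  turn: [0]

```text
time: 5.23
position: [0.4403, 0.7385, 0.5521]
eef_rot: [-2.639, -1.509, -0.248]
wrist_force: [0.4, -0.7, 0.4]
grip_width: 0.0911
```

>>> servo_tool:
  travel:
    - [3.6, 0, -2]
  turn: [0]

```text
time: 5.32
position: [0.4399, 0.7382, 0.5594]
eef_rot: [-2.625, -1.501, -0.283]
wrist_force: [-1.1, 0.2, 0.5]
grip_width: 0.0914
```

>>> servo_tool:
  travel:
    - [3.6, 0, -2]
  turn: [0]

```text
time: 5.4
position: [0.4394, 0.7378, 0.5666]
eef_rot: [-2.611, -1.493, -0.317]
wrist_force: [0.5, -0.2, -0.3]
grip_width: 0.0911
```

>>> servo_tool:
  travel:
    - [3.6, 0, -2]
  turn: [0]

```text
time: 5.48
position: [0.4388, 0.7371, 0.5742]
eef_rot: [-2.596, -1.484, -0.35]
wrist_force: [0.3, -0.9, -0.5]
grip_width: 0.0913
```

>>> servo_tool:
  travel:
    - [3.6, 0, -2]
  turn: [0]

```text
time: 5.57
position: [0.438, 0.7361, 0.5823]
eef_rot: [-2.581, -1.476, -0.383]
wrist_force: [0.5, 0.1, 0.2]
grip_width: 0.0913
```

>>> servo_tool:
  travel:
    - [3.6, 0, -2]
  turn: [0]

```text
time: 5.65
position: [0.437, 0.7347, 0.5909]
eef_rot: [-2.566, -1.467, -0.416]
wrist_force: [0.0, 0.4, -0.3]
grip_width: 0.0913
```

>>> servo_tool:
  travel:
    - [3.6, 0, -2]
  turn: [0]

```text
time: 5.73
position: [0.4357, 0.7329, 0.6002]
eef_rot: [-2.55, -1.458, -0.448]
wrist_force: [0.2, -0.8, -0.2]
grip_width: 0.0911
```

```bash
python3 - <<'E'
from h import *
o=r.observe();print(o['time'],o['joints'],o['position'],np.hypot(*o['position'][:2]));R=Ro.from_rotvec(o['eef_rot']).as_matrix();print(R, np.degrees(np.arccos(-R[2,2])))
E
```

```text
5.7333 [1.0202 0.8189 0.2141 0.0044 1.7617 1.5538] [0.4357 0.7329 0.6002] 0.8526500199049455
[[ 0.4767  0.8616  0.1741]
 [ 0.8107 -0.5075  0.292 ]
 [ 0.34    0.002  -0.9404]] 19.875014049169646
```

>>> servo_tool:
  travel:
    - [3.6, 0, -2]
  turn: [0]

```text
time: 5.82
position: [0.4342, 0.7307, 0.6101]
eef_rot: [-2.534, -1.449, -0.481]
wrist_force: [-0.3, -0.1, -0.4]
grip_width: 0.0914
```

>>> servo_tool:
  travel:
    - [3.6, 0, -2]
  turn: [0]

```text
time: 5.9
position: [0.4324, 0.728, 0.6204]
eef_rot: [-2.518, -1.44, -0.513]
wrist_force: [-0.3, -0.3, -0.4]
grip_width: 0.0912
```

>>> servo_tool:
  travel:
    - [3.6, 0, -2]
  turn: [0]

```text
time: 5.98
position: [0.4304, 0.7249, 0.6311]
eef_rot: [-2.502, -1.43, -0.545]
wrist_force: [-0.1, 0.5, 0.3]
grip_width: 0.0908
```

>>> servo_tool:
  travel:
    - [3.6, 0, -2]
  turn: [0]

```text
time: 6.07
position: [0.4282, 0.7214, 0.6422]
eef_rot: [-2.485, -1.421, -0.576]
wrist_force: [-0.3, 0.2, -0.2]
grip_width: 0.0914
```

>>> servo_tool:
  travel:
    - [3.6, 0, -2]
  turn: [0]

```text
time: 6.15
position: [0.4257, 0.7175, 0.6538]
eef_rot: [-2.468, -1.411, -0.607]
wrist_force: [-0.3, 0.1, 0.7]
grip_width: 0.0907
```

>>> servo_tool:
  travel:
    - [3.6, 0, -2]
  turn: [0]

```text
time: 6.23
position: [0.423, 0.7133, 0.6656]
eef_rot: [-2.45, -1.401, -0.638]
wrist_force: [-0.5, 0.3, -0.1]
grip_width: 0.0911
```

>>> servo_tool:
  travel:
    - [3.6, 0, -2]
  turn: [0]

```text
time: 6.32
position: [0.42, 0.7086, 0.6778]
eef_rot: [-2.433, -1.391, -0.668]
wrist_force: [0.2, 0.2, -0.2]
grip_width: 0.091
```

>>> servo_tool:
  travel:
    - [3.6, 0, -2]
  turn: [0]

```text
time: 6.4
position: [0.4169, 0.7035, 0.6902]
eef_rot: [-2.415, -1.381, -0.698]
wrist_force: [0.0, 0.5, 0.7]
grip_width: 0.0906
```

>>> servo_tool:
  travel:
    - [3.6, 0, -2]
  turn: [0]

```text
time: 6.48
position: [0.4134, 0.698, 0.7029]
eef_rot: [-2.397, -1.371, -0.728]
wrist_force: [-0.6, 0.2, 0.6]
grip_width: 0.0915
```

>>> servo_tool:
  travel:
    - [3.6, 0, -2]
  turn: [0]

```text
time: 6.57
position: [0.4098, 0.6921, 0.7157]
eef_rot: [-2.379, -1.36, -0.757]
wrist_force: [-0.0, 0.5, 0.7]
grip_width: 0.0915
```

```bash
python3 - <<'E'
from h import *
o=r.observe();print(o['time'],o['joints'],o['position'],np.hypot(*o['position'][:2]));R=Ro.from_rotvec(o['eef_rot']).as_matrix();print(R, np.degrees(np.arccos(-R[2,2])))
E
```

```text
6.5667 [1.0205 0.6906 0.2151 0.0078 1.6212 1.5553] [0.4098 0.6921 0.7157] 0.8042821101659201
[[ 0.4135  0.8614  0.2949]
 [ 0.7045 -0.5079  0.4956]
 [ 0.5767  0.0028 -0.8169]] 35.22256603627832
```

```bash
cat > ik.py <<'E'
from kin import P
import numpy as np
from scipy.optimize import least_squares
from scipy.spatial.transform import Rotation as Ro
h0,L1,a,L2,b,L3=P
LO=np.array([-3.11,-.84,.21,-1.34,.05,-2.56]);HI=np.array([3.11,2.01,2.61,4.49,2.63,2.56])
rz=lambda t:Ro.from_euler('z',t).as_matrix(); ry=lambda t:Ro.from_euler('y',t).as_matrix()
def FK(q,c=np.pi/2,off=0):
    A=rz(q[0])@ry(q[1]); p=np.array([0,0,h0])+A@[0,0,L1]
    B=A@ry(q[2])
    if off==0: p=p+B@[L2*np.sin(b),0,L2*np.cos(b)]; B=B@rz(q[3])
    else: B=B@rz(q[3]); p=p+B@[L2*np.sin(b),0,L2*np.cos(b)]
    T=B@ry(q[4]); p=p+T@[0,0,L3]
    return p,T@rz(q[5]+c)
def IK(p,R,q0,c):
    def f(q):
        pp,RR=FK(q,c); return np.r_[pp-p,.3*Ro.from_matrix(RR@R.T).as_rotvec()]
    s=least_squares(f,np.clip(q0,LO+1e-3,HI-1e-3),bounds=(LO,HI)); return s.x,np.linalg.norm(s.fun)
E
python3 - <<'E'
from h import *; from ik import *
o=r.observe();R=Ro.from_rotvec(o['eef_rot']).as_matrix();q=o['joints'];p=o['position']
for c in (np.pi/2,-np.pi/2,0,np.pi):
    pp,RR=FK(q,c);print(c,pp-p,Ro.from_matrix(RR@R.T).magnitude())
c=min((np.pi/2,-np.pi/2,0,np.pi),key=lambda c:Ro.from_matrix(FK(q,c)[1]@R.T).magnitude())
g=np.array([.562,.091,.088]);z=R[:,2]
pre=g-.292*z; print('pre',pre)
way=[p,np.array([.40,.35,.62]),np.array([.44,.0,.5]),pre,g-.172*z, g-.172*z+np.array([-.035,-.06,.01])*1.2,np.array([.42-.05,-.30-.07,.35]),np.array([.42-.05,-.30-.1,.24])]
for A,B in zip(way[:-1],way[1:]):
    d=R.T@(B-A); print('seg',B,'tool cm',d*100)
    for t in (.25,.5,.75,1):
        q,e=IK(A+(B-A)*t,R,q,c); print('  ',q,e)
E
```

```text
1.5707963267948966 [ 0.0097 -0.0062  0.    ] 9.673887465700055e-16
-1.5707963267948966 [ 0.0097 -0.0062  0.    ] 3.141592653589793
0 [ 0.0097 -0.0062  0.    ] 1.5707963267948966
3.141592653589793 [ 0.0097 -0.0062  0.    ] 1.570796326794896
pre [ 0.4759 -0.0537  0.3265]
seg [0.4  0.35 0.62] tool cm [-30.0222  16.5061  -9.4258]
   [0.9724 0.4395 0.7439 0.0365 1.3446 1.5074] 4.485452066045546e-08
   [0.8924 0.2857 1.0367 0.0871 1.2104 1.4191] 3.99108059392674e-12
   [0.791  0.1624 1.257  0.1543 1.126  1.2992] 8.433598568852547e-14
   [0.6618 0.0596 1.4333 0.2403 1.0792 1.142 ] 1.1121494630500131e-13
seg [0.44 0.   0.5 ] tool cm [-29.9252  21.1889  -6.3648]
   [ 0.4792 -0.0053  1.5725  0.3554  1.0618  0.9182] 2.8431365541668033e-13
   [ 0.2674 -0.039   1.6774  0.4703  1.082   0.6649] 1.7268590305632114e-13
   [ 0.0409 -0.0366  1.7479  0.5635  1.1305  0.4056] 3.053135618664889e-14
   [-0.1784  0.003   1.7831  0.6211  1.1894  0.1647] 1.0171649758850781e-14
seg [ 0.4759 -0.0537  0.3265] tool cm [-12.3057   5.7707  12.5655]
   [-0.2064  0.047   1.8473  0.6517  1.1184  0.0707] 2.5520477751664
[... 970 characters left out ...]
] tool cm [-19.1903   6.9076 -26.9274]
   [-0.489   0.3144  2.057   0.8095  0.9203 -0.5125] 1.8488097955777165e-14
   [-0.6553  0.3027  1.9803  0.7125  1.0676 -0.5444] 1.1413522359475413e-14
   [-0.8042  0.3137  1.8754  0.6356  1.2139 -0.5807] 1.4201779674709708e-14
   [-0.9329  0.3453  1.7448  0.5758  1.357  -0.615 ] 5.0378851366973436e-14
seg [ 0.37 -0.4   0.24] tool cm [-8.4578  1.4927  7.4992]
   [-0.9409  0.3813  1.7669  0.5806  1.312  -0.6536] 2.1652696282582203e-12
   [-0.9488  0.4195  1.7857  0.5868  1.268  -0.6918] 3.423836772022125e-12
   [-0.9565  0.4596  1.8012  0.5941  1.2253 -0.7298] 5.173961055939879e-12
   [-0.964   0.5014  1.8133  0.6026  1.1839 -0.7673] 7.40497789702634e-12
```

>>> servo_tool:
  travel:
    - [-2, 1.1, -0.6]
    - [-5, 2.7, -1.6]
    - [-8.5, 4.7, -2.7]
    - [-12, 6.6, -3.8]
    - [-15.5, 8.5, -4.9]
    - [-19, 10.5, -6]
    - [-22.5, 12.4, -7.1]
    - [-25.5, 14.1, -8]
    - [-28.5, 15.7, -9]
    - [-30, 16.5, -9.4]
  turn: [0, 0, 0, 0, 0, 0, 0, 0, 0, 0]

```text
time: 7.4
position: [0.3989, 0.3468, 0.6197]
eef_rot: [-2.382, -1.36, -0.756]
wrist_force: [1.5, 0.5, -0.2]
grip_width: 0.0909
```

>>> servo_tool:
  travel:
    - [-2, 1.4, -0.4]
    - [-5, 3.5, -1.1]
    - [-8.5, 6, -1.8]
    - [-12, 8.5, -2.5]
    - [-15.5, 11, -3.3]
    - [-19, 13.5, -4]
    - [-22.5, 16, -4.8]
    - [-26, 18.4, -5.5]
    - [-28.5, 20.2, -6]
    - [-30, 21.2, -6.4]
  turn: [0, 0, 0, 0, 0, 0, 0, 0, 0, 0]

```text
time: 8.23
position: [0.4395, -0.0037, 0.4988]
eef_rot: [-2.386, -1.358, -0.754]
wrist_force: [0.4, 0.6, -0.6]
grip_width: 0.0912
```

```bash
python3 - <<'E'
from h import *
o=r.observe();print(o['time'],o['joints'],o['position']);R=Ro.from_rotvec(o['eef_rot']).as_matrix();print(R, np.degrees(np.arccos(-R[2,2])))
save('wrist','w1')
for nm in ["lid_grip","lip_top","rail_end"]:
    print(nm,[(np.round(d['pixel'],1).tolist(),round(d['confidence'],2)) for d in r.spot_in('wrist',nm)[:4]])
print(proj('wrist',[.562,.091,.085]))
E
```

```text
8.2333 [-0.2149  0.0029  1.7853  0.6196  1.206   0.1372] [ 0.4395 -0.0037  0.4988]
[[ 0.4174  0.8593  0.2957]
 [ 0.7054 -0.5115  0.4907]
 [ 0.5729  0.0037 -0.8196]] 34.9552330975093
lid_grip [([350.5, 268.3], 0.75), ([161.9, 160.7], 0.75)]
lip_top [([345.4, 276.1], 0.76)]
rail_end [([351.7, 279.0], 0.87)]
[352.8063 258.2008]
```

View pics/w1.png

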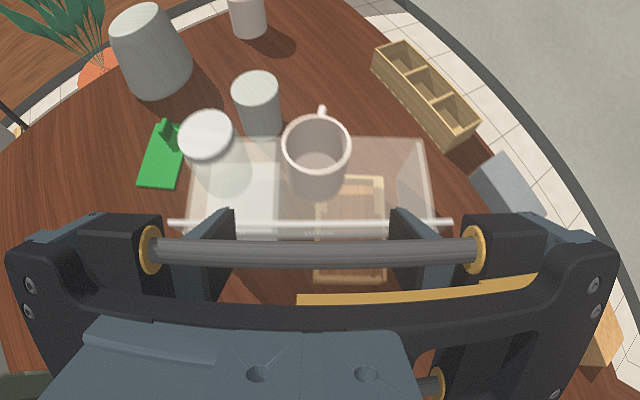

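```bash
python3 - <<'E'
from h import *
im=cv2.imread('pics/w1.png');cr=cv2.resize(im[150:300,280:420],None,fx=4,fy=4,interpolation=cv2.INTER_CUBIC);cv2.imwrite('pics/w1c.png',cr)
im=cv2.imread('pics/top0.png');cr=cv2.resize(im[120:195,260:340],None,fx=8,fy=8,interpolation=cv2.INTER_CUBIC);cv2.imwrite('pics/tp2.png',cr)
o=r.observe();R=Ro.from_rotvec(o['eef_rot']).as_matrix();p=o['position']
for d in (.172,.191,.25,.3,.4,.6): print(d,proj('wrist',p+d*R[:,2]))
E
```

```text
0.172 [314.677  248.3292]
0.191 [314.4    235.5455]
0.25 [313.7978 208.0515]
0.3 [313.4695 193.2335]
0.4 [313.0588 174.8569]
0.6 [312.6504 156.7585]
```

View pics/w1c.png

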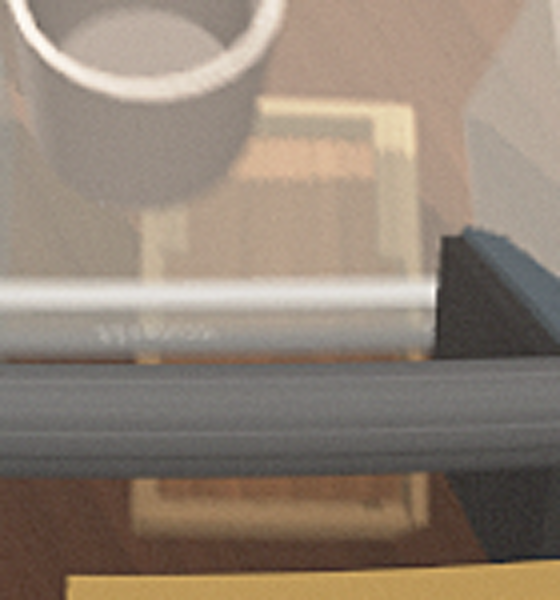

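View pics/tp2.png

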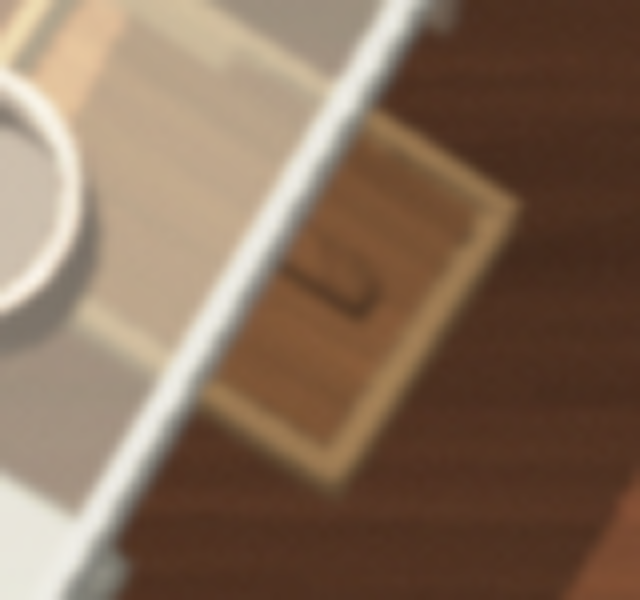

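```bash
python3 - <<'E'
from h import *
W=lambda x,y:onz('wrist',(280+x/4,150+y/4),.063)
T=lambda x,y,z=.063:onz('top',(260+x/8,120+y/8),z)
def az(a,b): d=b-a; return np.degrees(np.arctan2(d[1],d[0]))
rr,rf,lr,lf=W(413,105),W(428,515),W(140,230),W(133,525)
print(rr,rf,lr,lf); print(az(rf,rr),az(lf,lr),np.linalg.norm(rf-lf),az(rf,lf)-90, np.linalg.norm(rf-rr))
tr,tl=T(520,203),T(332,490); print(tr,tl,np.linalg.norm(tr-tl),az(tr,tl)-90, az(T(515,200),T(370,112)),az(T(332,490),T(80,325)))
print('handle top z .094',T(310,235,.094),T(375,290,.094))
print('mids',(rf+lf)/2,(tr+tl)/2)
for n,pw,pt in [('lip',(345.4,276.1),(302.5,167.6)),('grip',(350.5,268.3),(302.8,154.9)),('rf',(387,278.75),(325,145.4)),('lf',(313.25,281.25),(301.5,181.25))]:
    print(n,tri([ray('wrist',pw),ray('top',pt)]))
E
```

```text
[0.6851 0.1803 0.063 ] [0.5939 0.0383 0.063 ] [0.5591 0.1912 0.063 ] [0.4979 0.0935 0.063 ]
57.28599549985389 57.95424318330988 0.1107135586137086 60.06157030999532 0.1688552386385625
[0.5914 0.0314 0.063 ] [0.4974 0.0926 0.063 ] 0.11218921628847274 56.92615216328673 58.622370469237666 56.7041225297704
handle top z .094 [0.5758 0.0993 0.094 ] [0.5582 0.0787 0.094 ]
mids [0.5459 0.0659 0.063 ] [0.5444 0.062  0.063 ]
lip (array([ 0.5481,  0.0846, -0.0116]), [np.float64(0.008497251118273246), np.float64(0.00849725111827331)])
grip (array([ 0.5966,  0.0921, -0.1544]), [np.float64(0.0019962550011261384), np.float64(0.001996255001126195)])
rf (array([0.5874, 0.0357, 0.087 ]), [np.float64(0.003483070070688952), np.float64(0.0034830700706889547)])
lf (array([0.4971, 0.0927, 0.0703]), [np.float64(0.0004543565166124035), np.float64(0.00045435651661238655)])
```

>>> servo_tool:
  travel:
    - [-1.5, 0.7, 2]
    - [-3.7, 1.9, 5]
    - [-6, 3, 8.1]
    - [-8.2, 4.1, 11.1]
    - [-10, 5, 13.6]
    - [-11.1, 5.6, 15.1]
    - [-11.1, 5.6, 15.1]
  turn: [0.02, 0.02, 0.02, 0.02, 0.02, 0.02, 0.02]

```text
time: 9.02
position: [0.4865, -0.0314, 0.3098]
eef_rot: [-2.389, -1.334, -0.741]
wrist_force: [0.3, -1.3, -0.6]
grip_width: 0.0914
```

```bash
python3 - <<'E'
from h import *
o=r.observe();print(o['time'],o['joints'],o['position']);R=Ro.from_rotvec(o['eef_rot']).as_matrix();print(R, np.degrees(np.arccos(-R[2,2])))
im=save('wrist','w2')
cv2.imwrite('pics/w2c.png',cv2.resize(im[130:330,220:420],None,fx=3.5,fy=3.5,interpolation=cv2.INTER_CUBIC))
for nm in ["lid_grip","lip_top"]:
    print(nm,[(np.round(d['pixel'],1).tolist(),round(d['confidence'],2)) for d in r.spot_in('wrist',nm)[:4]])
print(proj('wrist',[.566,.098,.085]))
E
```

```text
9.0167 [-0.2529  0.2565  2.002   0.8003  0.8759 -0.2277] [ 0.4865 -0.0314  0.3098]
[[ 0.4337  0.8537  0.2882]
 [ 0.6959 -0.5205  0.4948]
 [ 0.5725 -0.014  -0.8198]] 34.9338412025758
lid_grip [([319.0, 207.1], 0.86), ([73.5, 122.3], 0.75), ([28.2, 215.5], 0.69)]
lip_top [([269.1, 206.6], 0.66), ([321.4, 209.0], 0.53)]
[315.3323 208.9447]
```

View pics/w2.png

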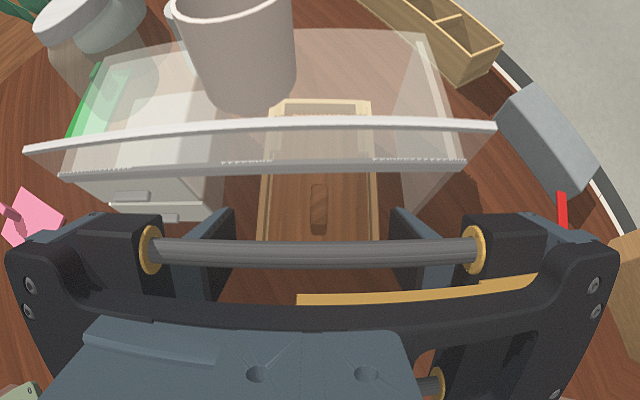

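View pics/w2c.png

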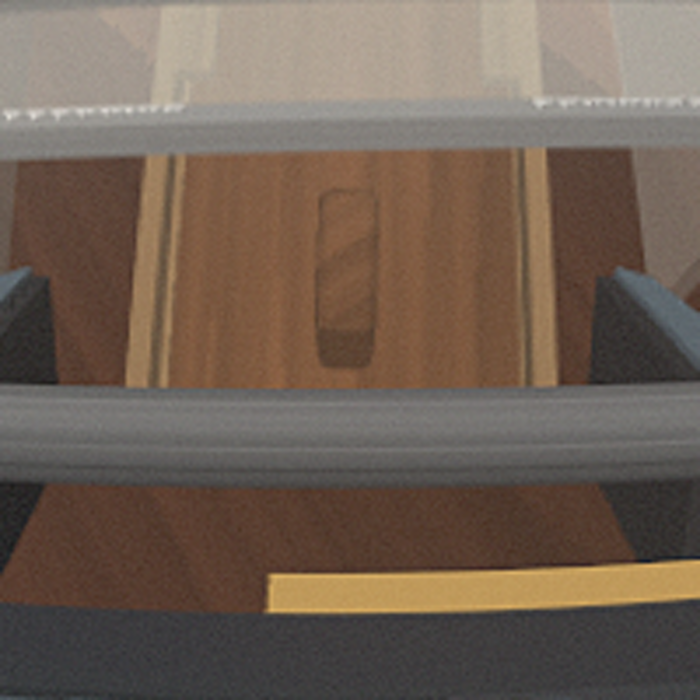

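```bash
python3 - <<'E'
from h import *
o=r.observe();R=Ro.from_rotvec(o['eef_rot']).as_matrix();p=o['position']
W=lambda x,y,z:onz('wrist',(220+x/3.5,130+y/3.5),z)
for z in (.090,.094,.098):
    f,b=W(346,330,z),W(348,190,z); d=b-f
    l,rr=W(318,330,z),W(374,330,z)
    print(z,f,b,'len',np.linalg.norm(d),'az',np.degrees(np.arctan2(d[1],d[0])),'wid',np.linalg.norm(l-rr),'mid',(f+b)/2)
# front-face bottom edge at lid top z .054
print('front bottom',W(346,367,.054), W(346,367,.08))
# ledge/walls az
a,b=W(127,385,.060),W(163,155,.060);print('left edge',np.degrees(np.arctan2(*(b-a)[1::-1])),a)
a,b=W(556,385,.060),W(543,150,.060);print('right',np.degrees(np.arctan2(*(b-a)[1::-1])),a)
f,b=W(346,330,.094),W(348,190,.094);g=(f+b)/2;g[2]=.078
print('g in tool',R.T@(g-p),'tool x az',np.degrees(np.arctan2(R[1,0],R[0,0])),'lean az',np.degrees(np.arctan2(R[1,2],R[0,2])))
# triangulate handle front top with top picture
print(tri([ray('wrist',(220+346/3.5,130+330/3.5)),ray('top',(260+372/8,120+288/8))]))
print('lidgrip tri',tri([ray('wrist',(319.0,207.1)),ray('top',(302.8,154.9))]))
E
```

```text
0.09 [0.5605 0.0836 0.09  ] [0.5799 0.1139 0.09  ] len 0.0359550236450635 az 57.38485864137699 wid 0.013200450971977789 mid [0.5702 0.0988 0.09  ]
0.094 [0.5599 0.0827 0.094 ] [0.5789 0.1124 0.094 ] len 0.03536954198453644 az 57.38485864137702 wid 0.01298549847935601 mid [0.5694 0.0976 0.094 ]
0.098 [0.5592 0.0817 0.098 ] [0.578 0.111 0.098] len 0.03478406032400942 az 57.384858641377086 wid 0.01277054598673433 mid [0.5686 0.0963 0.098 ]
front bottom [0.5611 0.0834 0.054 ] [0.5573 0.078  0.08  ]
left edge 53.27657328487066 [0.5083 0.1077 0.06  ]
right 57.467010077639216 [0.6047 0.0485 0.06  ]
g in tool [-0.0109  0.0046  0.2815] tool x az 58.372860235550675 lean az 59.13448995803866
(array([0.5574, 0.0796, 0.107 ]), [np.float64(0.0003642010207813687), np.float64(0.00036420102078158406)])
lidgrip tri (array([0.5605, 0.0884, 0.1185]), [np.float64(0.002429141495992137), np.float64(0.002429141495992202)])
```

>>> servo_tool:
  travel:
    - [-0.5, 0.3, 1]
    - [-0.9, 0.45, 3]
    - [-0.9, 0.45, 5]
    - [-0.9, 0.45, 6]
    - [-0.9, 0.45, 6]
  turn: [0.015, 0.015, 0.015, 0.015, 0.015]
  grip: 115
  newtons: 20

```text
time: 9.58
position: [0.5041, -0.0106, 0.2577]
eef_rot: [-2.396, -1.316, -0.742]
wrist_force: [-0.1, 0.0, 0.5]
grip_width: 0.0605
```

```bash
python3 - <<'E'
from h import *
o=r.observe();print(o['time'],o['joints'],o['position'],o['grip_width'],o['wrist_force']);R=Ro.from_rotvec(o['eef_rot']).as_matrix();print(R)
im=save('wrist','w3')
cv2.imwrite('pics/w3c.png',cv2.resize(im[130:330,220:420],None,fx=3.5,fy=3.5,interpolation=cv2.INTER_CUBIC))
g=np.array([.5695,.0978,.082]);print('g tool',R.T@(g-o['position'])-[0,0,.172],'tipcentre',o['position']+.172*R[:,2])
E
```

```text
9.5833 [-0.2007  0.3467  2.0386  0.9057  0.761  -0.3135] [ 0.5041 -0.0106  0.2577] 0.0605106846608866 [-0.0786  0.0433  0.4913]
[[ 0.4443  0.847   0.2918]
 [ 0.688  -0.5312  0.4944]
 [ 0.5738 -0.0189 -0.8188]]
g tool [0.0028 0.0012 0.0445] tipcentre [0.5543 0.0745 0.1168]
```

View pics/w3c.png

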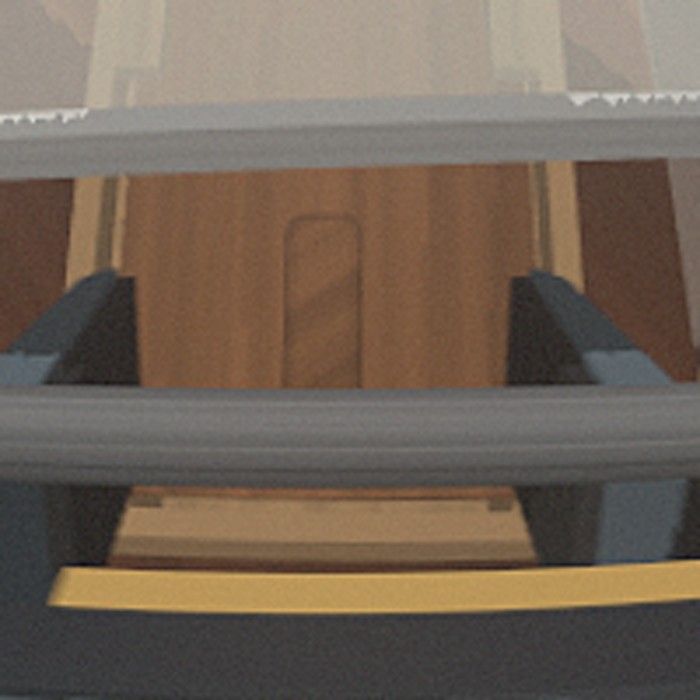

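```bash
python3 - <<'E'
from h import *
o=r.observe();R=Ro.from_rotvec(o['eef_rot']).as_matrix();p=o['position']
b=onz('wrist',(220+322/3.5,130+216/3.5),.094); print('rear top',b, o['grip_width'])
g=b-np.array([.533,.846,0])*.018; g[2]=.082; print(g,R.T@(g-p)-[0,0,.172])
E
```

```text
rear top [0.5754 0.1106 0.094 ] 0.05681582701761735
[0.5658 0.0954 0.082 ] [-0.0009 -0.0012  0.0431]
```

>>> servo_tool:
  travel:
    - [0.1, 0, 1.2]
    - [0.1, 0, 2.4]
    - [0.1, 0, 3.4]
    - [0.1, 0, 4.1]
    - [0.1, 0, 4.1]
  turn: [0, 0, 0, 0, 0]

```text
time: 10.05
position: [0.5165, 0.0101, 0.2241]
eef_rot: [-2.397, -1.316, -0.741]
wrist_force: [0.3, -0.1, -0.2]
grip_width: 0.0501
```

```bash
python3 - <<'E'
from h import *
o=r.observe();print(o['time'],o['position'],o['grip_width'],o['wrist_force']);R=Ro.from_rotvec(o['eef_rot']).as_matrix()
print('grasp',o['position']+.172*R[:,2])
im=save('wrist','w4'); save('scene','s4',(250,130,450,320),4)
E
```

```text
10.05 [0.5165 0.0101 0.2241] 0.050055781204865306 [ 0.2529 -0.0693 -0.2205]
grasp [0.5666 0.0951 0.0832]
```

View pics/w4.png

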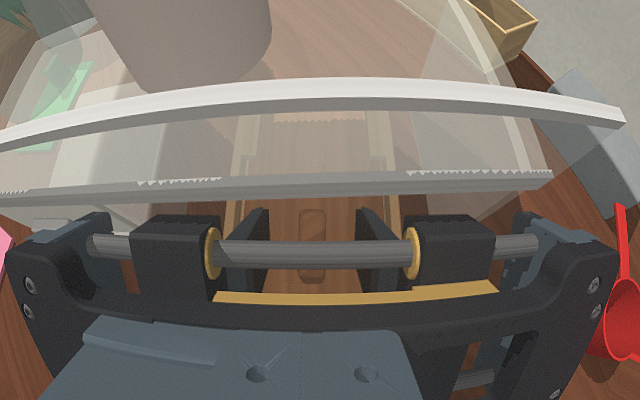

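View pics/s4.png

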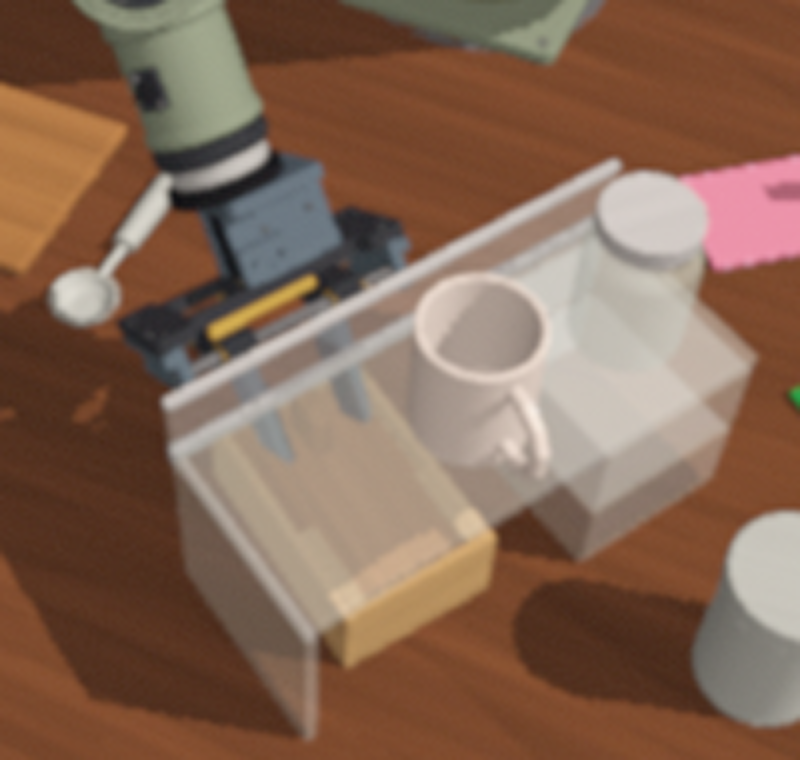

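>>> servo_tool:
  travel:
    - [0, 0, 0]
    - [0, 0, 0]
    - [0, 0, 0]
    - [0, 0, 0]
    - [0, 0, 0]
    - [0, 0, 0]
    - [0, 0, 0]
    - [0, 0, 0]
  turn: [0, 0, 0, 0, 0, 0, 0, 0]
  grip: 255
  newtons: 10

```text
time: 10.82
position: [0.5165, 0.0093, 0.2258]
eef_rot: [-2.398, -1.316, -0.745]
wrist_force: [-1.7, -1.5, 2.5]
grip_width: 0.0146
```

```bash
python3 - <<'E'
from h import *
o=r.observe();print(o['time'],o['position'],o['grip_width'],o['wrist_force'],o['wrist_torque']);R=Ro.from_rotvec(o['eef_rot']).as_matrix()
print('grasp',o['position']+.172*R[:,2]);print(R)
# tool moves for world displacements
u=np.array([.533,.846,0])
for n,d in [('up10',[0,0,.01]),('fwd10',-.01*u)]: print(n,R.T@np.array(d)*100)
E
```

```text
10.8167 [0.5165 0.0093 0.2258] 0.014562337800480562 [-1.6723 -1.4548  2.5005] [-0.3567  0.2964  0.0125]
grasp [0.5671 0.0942 0.085 ]
[[ 0.444   0.8464  0.2941]
 [ 0.6876 -0.5323  0.4937]
 [ 0.5744 -0.0169 -0.8184]]
up10 [ 0.5744 -0.0169 -0.8184]
fwd10 [-0.8184 -0.0007 -0.5745]
```

>>> servo_tool:
  travel:
    - [0.1, 0, -0.14]
    - [0.2, 0, -0.27]
    - [0.3, -0.01, -0.41]
    - [0.4, -0.01, -0.55]
    - [0.5, -0.01, -0.69]
    - [0.57, -0.02, -0.82]
    - [0.57, -0.02, -0.82]
  turn: [0, 0, 0, 0, 0, 0, 0]

```text
time: 11.4
position: [0.5165, 0.0094, 0.2356]
eef_rot: [-2.398, -1.317, -0.744]
wrist_force: [0.6, 1.2, -2.4]
grip_width: 0.0139
```

```bash
python3 - <<'E'
from h import *
o=r.observe();print(o['time'],o['position'],o['grip_width'],o['wrist_force'],o['wrist_torque']);R=Ro.from_rotvec(o['eef_rot']).as_matrix()
print('grasp',o['position']+.172*R[:,2])
im=save('wrist','w5'); save('scene','s5',(300,180,400,300),6)
cv2.imwrite('pics/w5c.png',cv2.resize(im[150:350,200:420],None,fx=3.5,fy=3.5,interpolation=cv2.INTER_CUBIC))
E
```

```text
11.4 [0.5165 0.0094 0.2356] 0.013920034121006663 [ 0.5596  1.1501 -2.3991] [-0.6351  0.3908  0.0116]
grasp [0.567  0.0943 0.0948]
```

View pics/w5c.png

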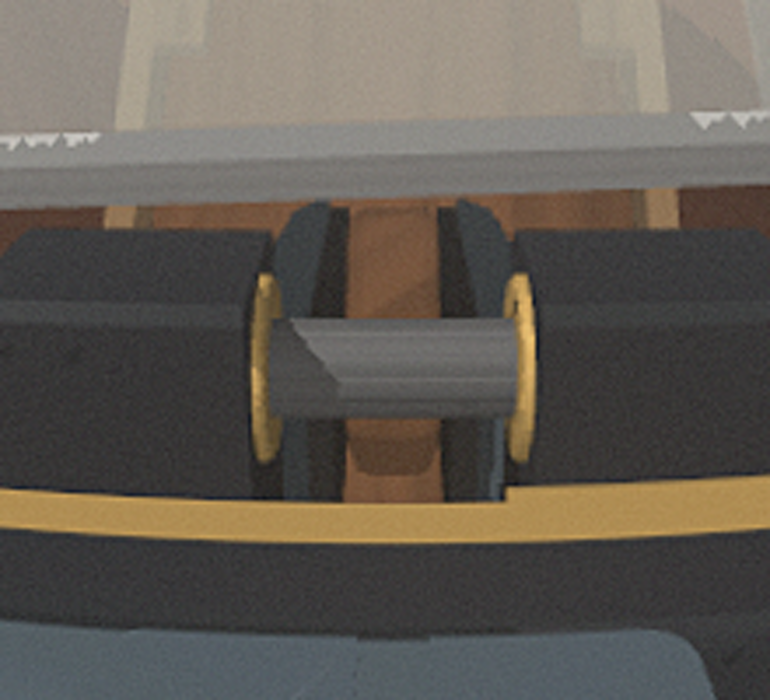

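View pics/s5.png

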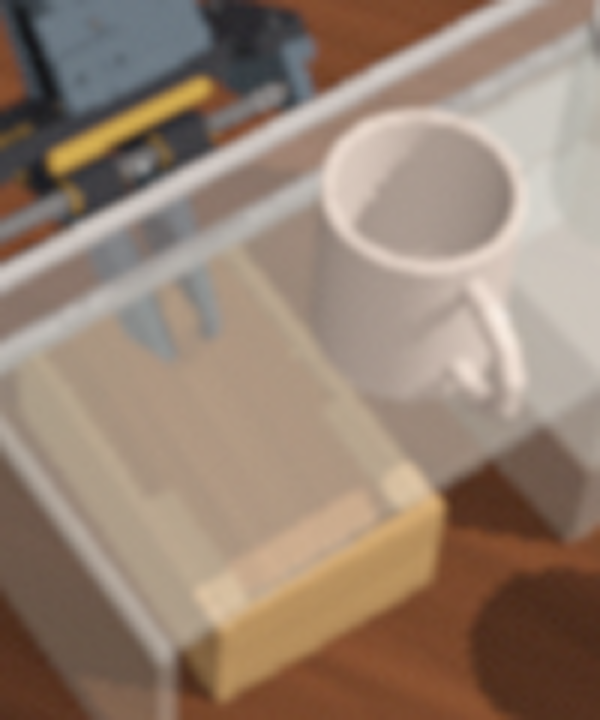

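>>> servo_tool:
  travel:
    - [-0.25, 0, -0.17]
    - [-0.5, 0, -0.35]
    - [-0.75, 0, -0.52]
    - [-0.98, 0, -0.69]
    - [-0.98, 0, -0.69]
  turn: [0, 0, 0, 0, 0]

```text
time: 11.92
position: [0.5099, -0.0014, 0.2355]
eef_rot: [-2.399, -1.315, -0.745]
wrist_force: [-0.1, -0.0, -2.6]
grip_width: 0.0137
```

```bash
python3 - <<'E'
from h import *
o=r.observe();print(o['time'],o['position'],o['grip_width'],o['wrist_force'],o['wrist_torque']);R=Ro.from_rotvec(o['eef_rot']).as_matrix()
print('grasp',o['position']+.172*R[:,2])
im=save('wrist','w6'); im2=save('scene','s6',(300,180,400,300),6)
cv2.imwrite('pics/w6c.png',cv2.resize(im[150:350,200:420],None,fx=3.5,fy=3.5,interpolation=cv2.INTER_CUBIC))
E
```

```text
11.9167 [ 0.5099 -0.0014  0.2355] 0.013715451511304277 [-0.095  -0.0376 -2.5948] [-0.5399  0.367  -0.0268]
grasp [0.5605 0.0835 0.0947]
```

View pics/w6c.png

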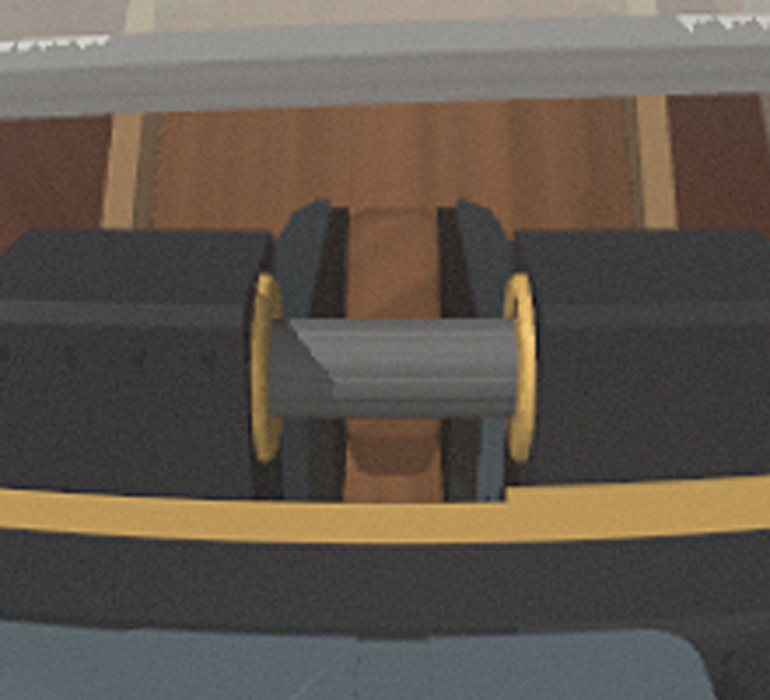

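View pics/s6.png

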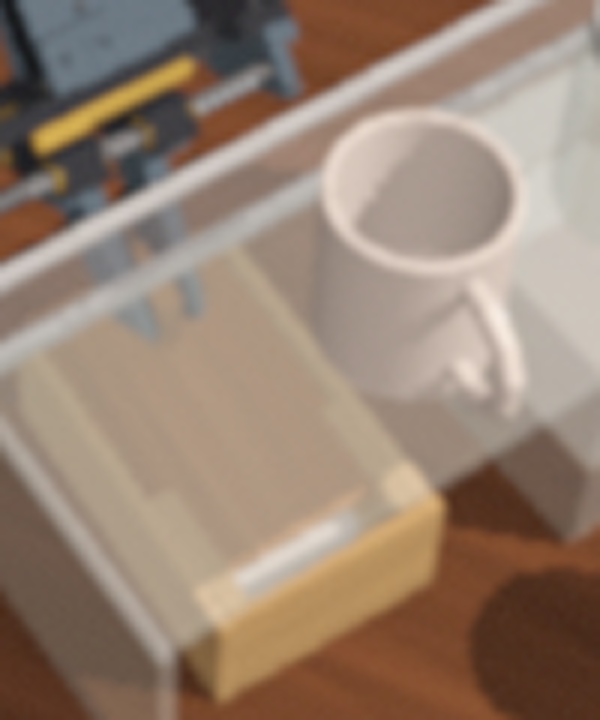

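>>> servo_tool:
  travel:
    - [-0.25, 0, -0.25]
    - [-0.5, 0, -0.5]
    - [-0.75, 0, -0.75]
    - [-1, -0.01, -1]
    - [-1.22, -0.01, -1.22]
    - [-1.22, -0.01, -1.22]
  turn: [0, 0, 0, 0, 0, 0]

```text
time: 12.52
position: [0.5007, -0.0157, 0.2385]
eef_rot: [-2.398, -1.316, -0.744]
wrist_force: [-1.1, -0.1, -1.6]
grip_width: 0.0137
```

>>> servo_tool:
  travel:
    - [-0.25, 0, -0.3]
    - [-0.5, 0, -0.6]
    - [-0.75, 0, -0.95]
    - [-1, 0, -1.2]
    - [-1.1, 0, -1.4]
    - [-1.1, 0, -1.4]
  turn: [0, 0, 0, 0, 0, 0]

```text
time: 13.02
position: [0.4919, -0.0301, 0.2439]
eef_rot: [-2.398, -1.316, -0.745]
wrist_force: [0.7, -0.3, -3.2]
grip_width: 0.0139
```

```bash
python3 - <<'E'
from h import *
o=r.observe();print(o['time'],o['position'],o['grip_width'],o['wrist_force'],o['wrist_torque']);R=Ro.from_rotvec(o['eef_rot']).as_matrix()
print('grasp',o['position']+.172*R[:,2])
im=save('wrist','w7'); im2=save('scene','s7',(280,160,400,300),5)
E
```

```text
13.0167 [ 0.4919 -0.0301  0.2439] 0.0139486878872234 [ 0.6898 -0.2771 -3.2328] [-0.7635  0.4217 -0.0142]
grasp [0.5425 0.0548 0.1031]
```

View pics/w7.png

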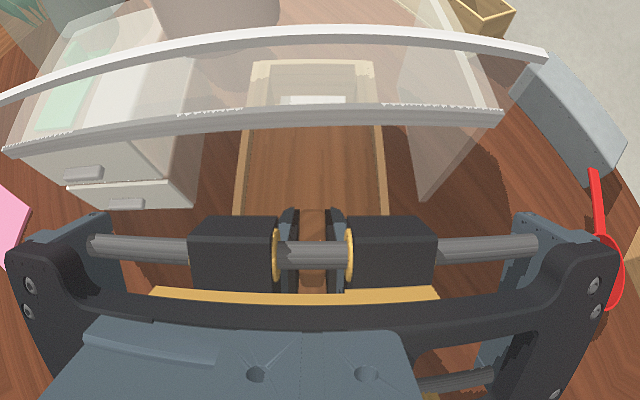

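View pics/s7.png

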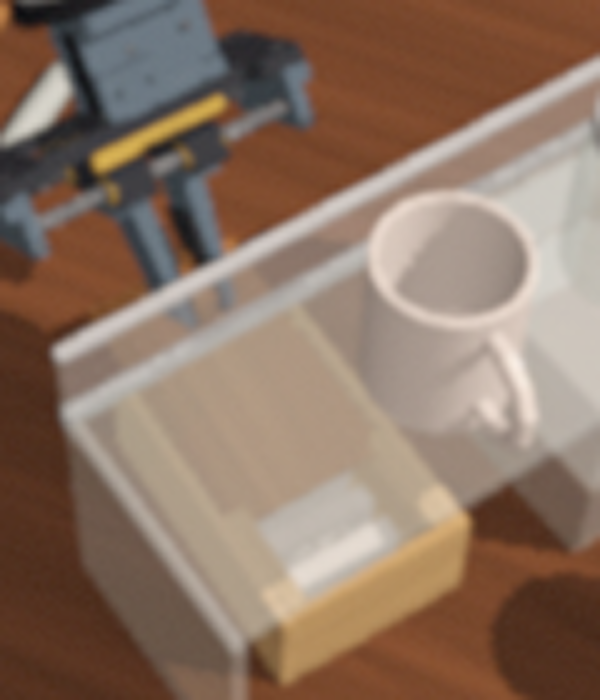

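>>> servo_tool:
  travel:
    - [-0.3, 0, -0.3]
    - [-0.65, 0, -0.65]
    - [-1, 0, -1.05]
    - [-1.35, 0, -1.4]
    - [-1.7, -0.01, -1.8]
    - [-2.1, -0.01, -2.2]
    - [-2.1, -0.01, -2.2]
  turn: [0, 0, 0, 0, 0, 0, 0]
  newtons: 25

```text
time: 13.7
position: [0.4758, -0.0557, 0.2499]
eef_rot: [-2.399, -1.315, -0.745]
wrist_force: [0.1, -0.3, -1.5]
grip_width: 0.0143
```

```bash
python3 - <<'E'
from h import *
o=r.observe();print(o['time'],o['position'],o['grip_width'],o['wrist_force'],o['wrist_torque']);R=Ro.from_rotvec(o['eef_rot']).as_matrix()
print('grasp',o['position']+.172*R[:,2])
im=save('wrist','w8'); im2=save('scene','s8',(280,160,400,300),5)
E
```

```text
13.7 [ 0.4758 -0.0557  0.2499] 0.01426177288969311 [ 0.13   -0.3322 -1.4673] [-0.5789  0.361  -0.0004]
grasp [0.5265 0.0291 0.1091]
```

View pics/w8.png

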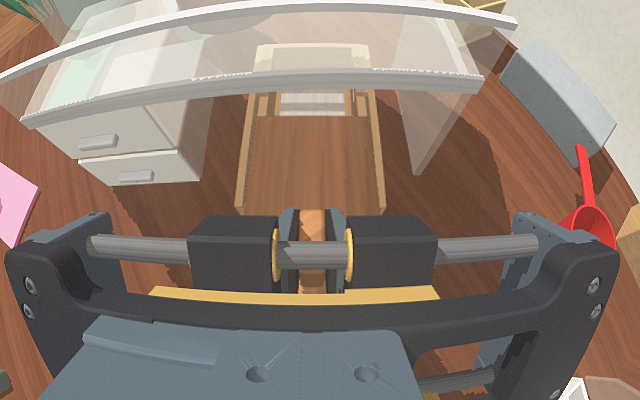

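View pics/s8.png

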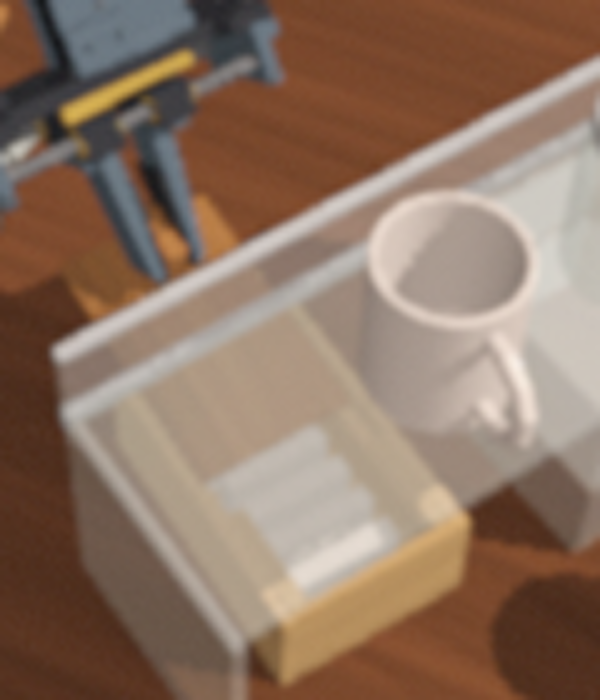

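>>> servo_tool:
  travel:
    - [-0.4, 0, -0.8]
    - [-1, 0, -1.8]
    - [-1.6, -0.02, -2.9]
    - [-2.1, -0.03, -3.9]
    - [-2.7, -0.05, -5.2]
    - [-3.3, -0.06, -6.6]
    - [-4, -0.08, -8]
    - [-4.5, -0.1, -9.3]
    - [-4.5, -0.1, -9.3]
  turn: [0, 0, 0, 0, 0, 0, 0, 0, 0]

```text
time: 14.55
position: [0.4273, -0.1332, 0.3016]
eef_rot: [-2.402, -1.316, -0.748]
wrist_force: [1.1, 0.7, -1.9]
grip_width: 0.0143
```

```bash
python3 - <<'E'
from h import *
o=r.observe();print(o['time'],o['position'],o['grip_width'],o['wrist_force'],o['wrist_torque']);R=Ro.from_rotvec(o['eef_rot']).as_matrix()
print('grasp',o['position']+.172*R[:,2]);print(R)
im=save('wrist','w9'); im2=save('scene','s9',(200,120,400,300),4); im3=save('top','t9',(240,80,540,280),2.6)
E
```

```text
14.55 [ 0.4273 -0.1332  0.3016] 0.014266239714406204 [ 1.1453  0.7019 -1.944 ] [-0.5382  0.4101  0.0593]
grasp [ 0.4785 -0.0487  0.1608]
[[ 0.4445  0.8449  0.2975]
 [ 0.6877 -0.5347  0.491 ]
 [ 0.574  -0.0136 -0.8188]]
```

View pics/w9.png

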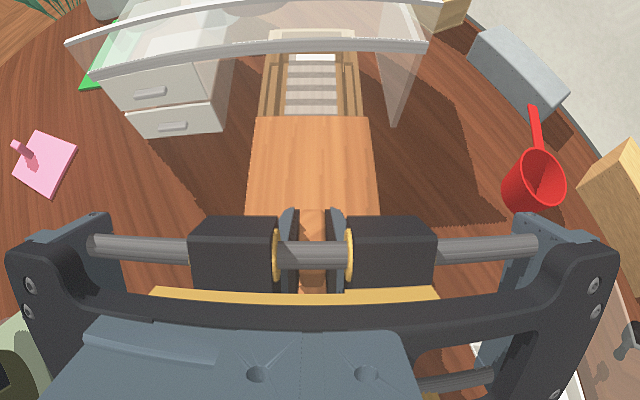

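View pics/s9.png

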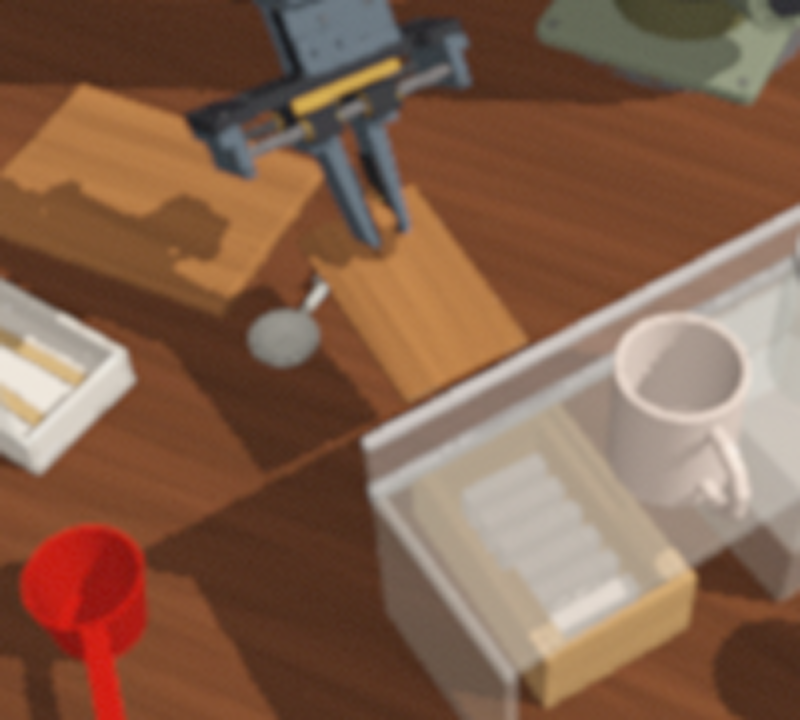

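View pics/t9.png

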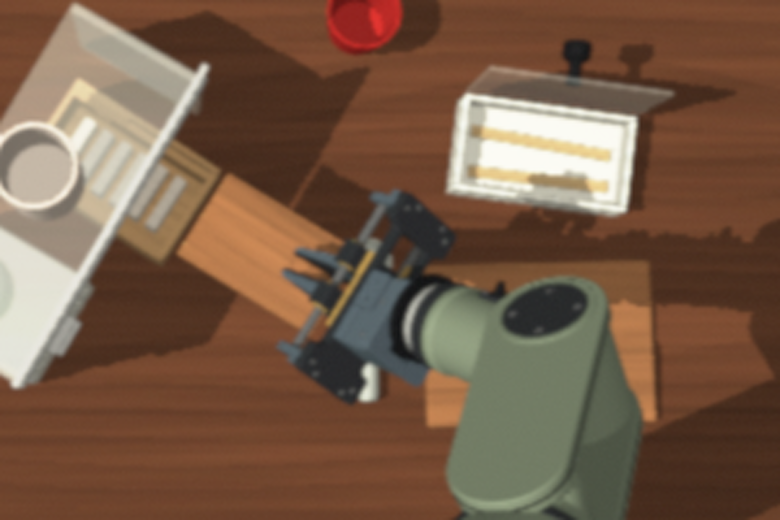

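```bash
python3 - <<'E'
from h import *
from scipy.optimize import least_squares
im=cv2.imread('pics/w9.png');cv2.imwrite('pics/w9c.png',cv2.resize(im[100:240,230:400],None,fx=4.5,fy=4.5,interpolation=cv2.INTER_CUBIC))
im=cv2.imread('pics/top0.png');cv2.imwrite('pics/tb.png',cv2.resize(im[165:255,390:505],None,fx=6,fy=6,interpolation=cv2.INTER_CUBIC))
E
```

```text
(no output)
```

View pics/w9c.png

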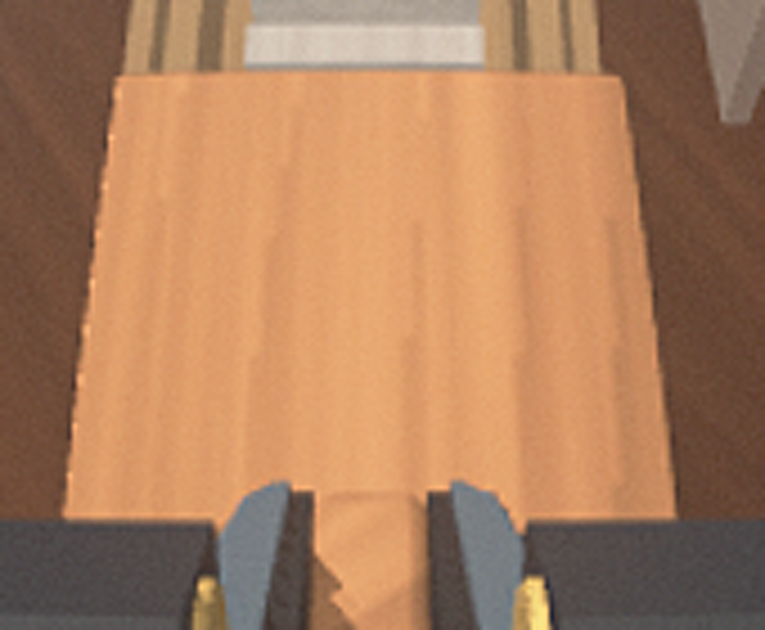

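View pics/tb.png

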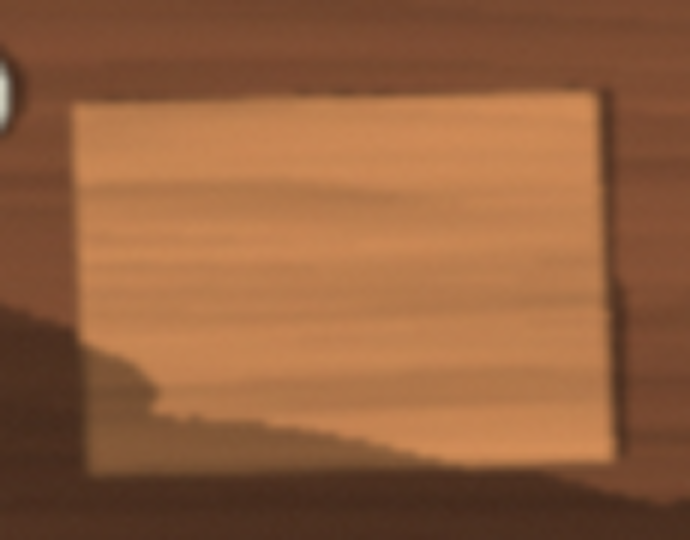

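```bash
cat > lidfit.py <<'E'
from h import *
from scipy.optimize import least_squares
def fit(px,obs_p,R,c):
    # params: beta, yaw eps, grasp-relative handle centre offset (a along lid x, e y, k height of grasp over lid top)
    G=obs_p+.172*R[:,2]
    def frame(v):
        b,eps=v[0],v[1]
        X=R@np.array([np.cos(b)*np.cos(eps),np.sin(eps),np.sin(b)*np.cos(eps)])
        Yd=-R[:,1]; Z=np.cross(X,Yd);Z/=np.linalg.norm(Z);Y=np.cross(Z,X)
        return X,Y,Z
    def pt(v,l): # l in coords: origin handle base centre on lid top
        X,Y,Z=frame(v); O=G-v[2]*X-v[3]*Y-v[4]*Z
        return O+l[0]*X+l[1]*Y+l[2]*Z
    L={'rl':(.120,.0465,0),'rr':(.120,-.0465,0),'ht':(.018,0,.040)}
    def f(v):
        e=[]
        for k in ('rl','rr','ht'): e+=list(proj('wrist',pt(v,L[k]),c)-px[k])
        for k,s in (('le',1),('re',-1)):  # edge: col at given row
            A,B=proj('wrist',pt(v,(.05,s*.0465,0)),c),proj('wrist',pt(v,(.10,s*.0465,0)),c)
            t=(px[k][1]-A[1])/(B[1]-A[1]); e.append(A[0]+t*(B[0]-A[0])-px[k][0])
        return np.r_[e,(v[4]-.030)/.003,(v[2])/.004]
    s=least_squares(f,[np.radians(35),0,0,0,.03]); v=s.x
    X,Y,Z=frame(v); print('params',np.degrees(v[:2]),v[2:]*1000,'res',s.fun)
    C=pt(v,(.045,0,-.003)); 
    print('lid x az',np.degrees(np.arctan2(X[1],X[0])),'front-up tilt deg',-np.degrees(np.arcsin(X[2])),'roll',np.degrees(np.arcsin(Y[2])))
    print('lid centre',C,'rear low',pt(v,(.12,0,-.006)),'front low',pt(v,(-.03,0,-.006)))
    return v,X,Y,Z,G
E
python3 - <<'E'
from lidfit import *
o=r.observe();R=Ro.from_rotvec(o['eef_rot']).as_matrix();c=cal('wrist')
px={k:np.array([230+x/4.5,100+y/4.5]) for k,(x,y) in dict(rl=(120,74),rr=(620,76),ht=(368,492),le=(68,510),re=(674,510)).items()}
v,X,Y,Z,G=fit(px,o['position'],R,c); print(G)
T=lambda x,y:onz('top',(390+x/6,165+y/6),.014)
q=[T(72,103),T(600,91),T(615,460),T(88,474)];print(np.array(q),np.mean(q,0))
E
```

```text
params [40.5794  0.1219] [-2.238  -1.3949 34.3622] res [-0.3159  0.2481  0.502   0.0099  0.3751 -0.0933 -0.9821  0.3435  1.4541
 -0.5595]
lid x az 57.756197127520494 front-up tilt deg 5.526745366707784 roll 0.9663305865494808
lid centre [ 0.4998 -0.0088  0.1175] rear low [0.5395 0.0541 0.1073] front low [ 0.4598 -0.0721  0.1218]
[ 0.4784 -0.0466  0.1592]
[[ 0.4997 -0.1788  0.014 ]
 [ 0.5053 -0.4195  0.014 ]
 [ 0.3386 -0.4224  0.014 ]
 [ 0.3329 -0.184   0.014 ]] [ 0.4191 -0.3012  0.014 ]
```

>>> servo_tool:
  travel:
    - [-1.2, 0.4, -0.7]
    - [-3.5, 1.2, -2.1]
    - [-6.3, 2.2, -3.9]
    - [-9.5, 3.3, -5.8]
    - [-12.7, 4.4, -7.8]
    - [-15.9, 5.5, -9.8]
    - [-19, 6.5, -11.7]
    - [-22, 7.6, -13.5]
    - [-24.2, 8.3, -14.8]
    - [-25.1, 8.6, -15.4]
  turn: [0, 0, 0, 0, 0, 0, 0, 0, 0, 0]

```text
time: 15.53
position: [0.3436, -0.4287, 0.2792]
eef_rot: [-2.401, -1.314, -0.744]
wrist_force: [0.9, 0.1, -1.9]
grip_width: 0.0139
```

>>> servo_tool:
  travel:
    - [0, 0, 0]
    - [0, 0, 0]
  turn: [0, 0]

```text
time: 15.7
position: [0.3443, -0.4249, 0.2798]
eef_rot: [-2.396, -1.314, -0.745]
wrist_force: [0.3, 0.9, -2.4]
grip_width: 0.0139
```

```bash
python3 - <<'E'
from lidfit import *
o=r.observe();R=Ro.from_rotvec(o['eef_rot']).as_matrix()
print(o['time'],o['joints'],o['wrist_force'],o['position']+.172*R[:,2]);print(R)
im=save('wrist','w10'); save('scene','s10',(150,90,350,270),4); save('top','t10',(330,80,540,280),3)
cv2.imwrite('pics/w10c.png',cv2.resize(im[100:240,230:400],None,fx=4.5,fy=4.5,interpolation=cv2.INTER_CUBIC))
E
```

```text
15.7 [-1.0446  0.4621  1.7567  0.549   1.2982 -0.7307] [ 0.3188  0.9435 -2.3544] [ 0.3947 -0.3397  0.1392]
[[ 0.4444  0.8464  0.2933]
 [ 0.6864 -0.5321  0.4956]
 [ 0.5756 -0.0189 -0.8175]]
```

View pics/w10.png

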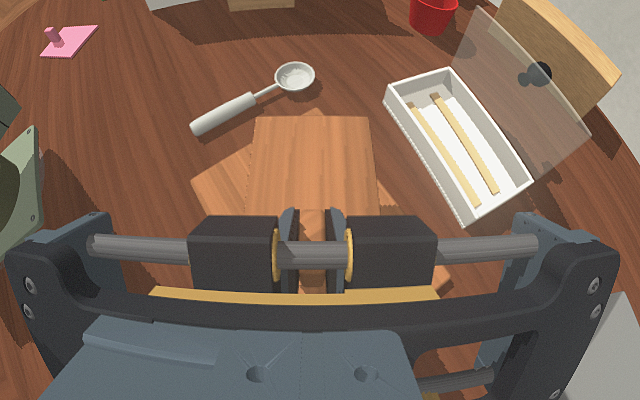

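View pics/w10c.png

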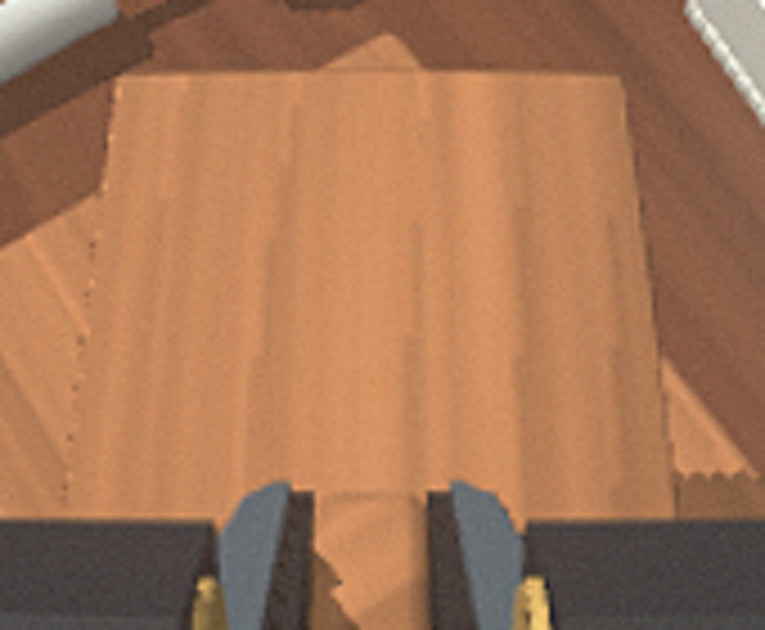

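View pics/s10.png

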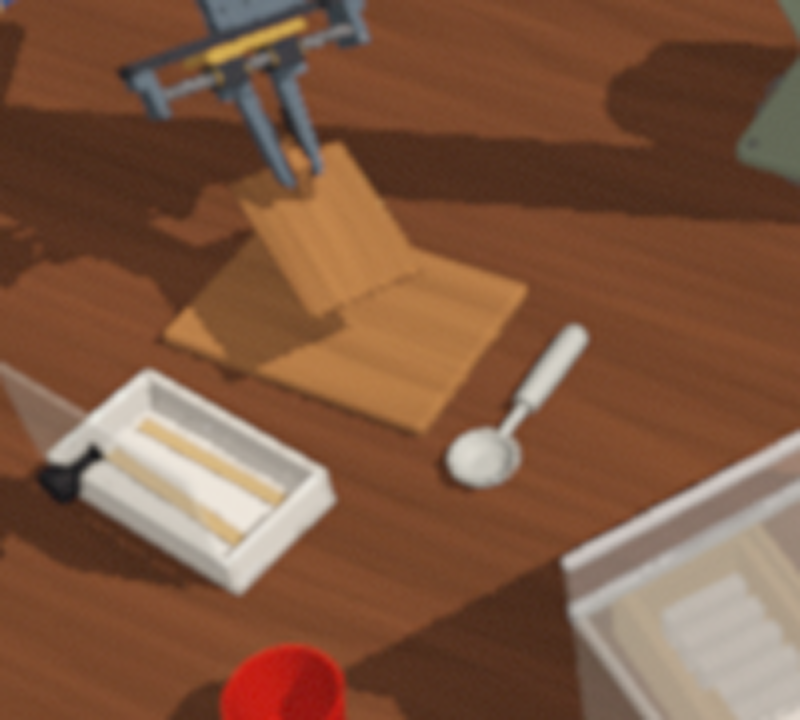

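View pics/t10.png

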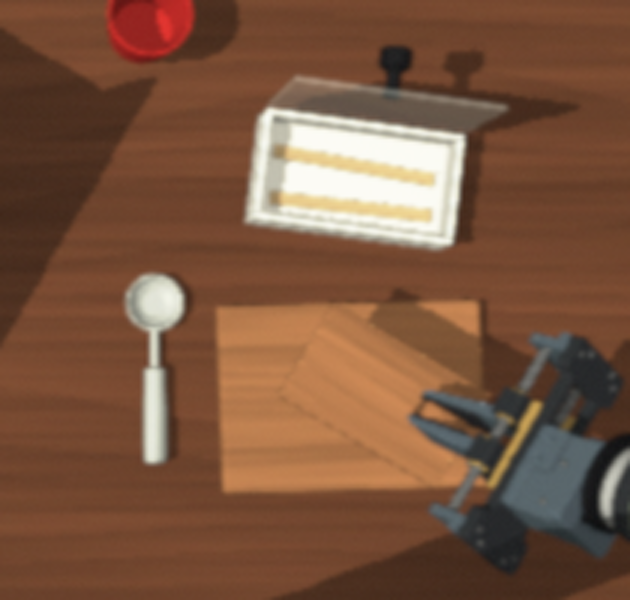

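```bash
python3 - <<'E'
from lidfit import *
o=r.observe();R=Ro.from_rotvec(o['eef_rot']).as_matrix();c=cal('wrist')
px={k:np.array([230+x/4.5,100+y/4.5]) for k,(x,y) in dict(rl=(120,73),rr=(620,75),ht=(368,492),le=(68,510),re=(674,510)).items()}
v,X,Y,Z,G=fit(px,o['position'],R,c)
O=G-v[2]*X-v[3]*Y-v[4]*Z
rl=O+.12*X+.0465*Y; rr=O+.12*X-.0465*Y
for p,q in ((rl,(282,390)),(rr,(330,308))): print('pred',p,'top',onz('top',(330+q[0]/3,80+q[1]/3),p[2]))
# flat centre if set down with G at same xy: 
u=X.copy();u[2]=0;u/=np.linalg.norm(u); w=np.array([-u[1],u[0],0])
cen=G+(.045-v[2])*u-v[3]*w; print('flat centre',cen,'offset to board',np.array([.4191,-.3012])-cen[:2])
dn=np.r_[np.array([.4191,-.3012])-cen[:2],0.0]
print('tool cm',R.T@dn*100,'down1cm',R.T@[0,0,-1.])
E
```

```text
params [40.4697  0.1226] [-2.2453 -1.3943 34.4348] res [-0.3338  0.2499  0.5189  0.0136  0.3769 -0.0985 -0.9867  0.3466  1.4783
 -0.5613]
lid x az 57.92026782201227 front-up tilt deg 5.3614637153098865 roll 1.030262862606186
lid centre [ 0.4163 -0.3007  0.0981] rear low [ 0.4558 -0.2377  0.0881] front low [ 0.3765 -0.3642  0.1021]
pred [ 0.4168 -0.2125  0.0949] top [ 0.4214 -0.2184  0.0949]
pred [ 0.4955 -0.262   0.0932] top [ 0.4912 -0.2609  0.0932]
flat centre [ 0.4189 -0.2979  0.1397] offset to board [ 0.0002 -0.0033]
tool cm [-0.2144  0.1928 -0.155 ] down1cm [-0.575   0.0182  0.8179]
```

>>> servo_tool:
  travel:
    - [-0.5, 0.05, 0.6]
    - [-1.2, 0.1, 1.6]
    - [-2, 0.15, 2.7]
    - [-2.8, 0.2, 3.8]
    - [-3.5, 0.22, 4.7]
    - [-3.9, 0.23, 5.3]
    - [-4, 0.23, 5.46]
    - [-4, 0.23, 5.46]
  turn: [0, 0, 0, 0, 0, 0, 0, 0]

```text
time: 16.52
position: [0.3442, -0.4274, 0.2117]
eef_rot: [-2.397, -1.314, -0.744]
wrist_force: [0.0, 1.1, -1.5]
grip_width: 0.014
```

```bash
python3 - <<'E'
from lidfit import *
o=r.observe();R=Ro.from_rotvec(o['eef_rot']).as_matrix()
print(o['time'],o['wrist_force'],o['wrist_torque'],o['position']+.172*R[:,2])
im=save('wrist','w11'); save('scene','s11',(170,100,290,220),5)
E
```

```text
16.5167 [ 0.0432  1.0911 -1.4995] [-0.5617  0.3792  0.0115] [ 0.3947 -0.3422  0.071 ]
```

View pics/s11.png

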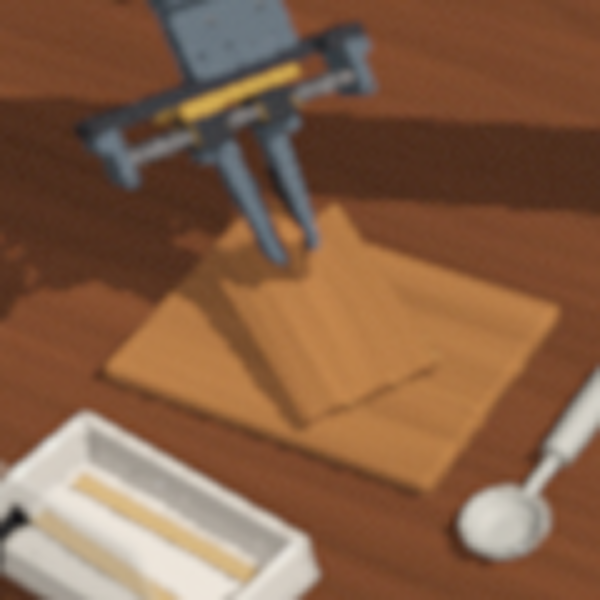

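View pics/w11.png

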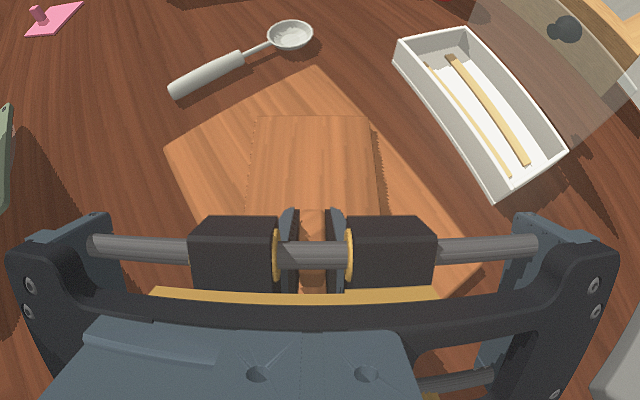

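>>> servo_tool:
  travel:
    - [-0.1, 0, 0.14]
    - [-0.2, 0, 0.29]
    - [-0.3, 0, 0.43]
    - [-0.4, 0.01, 0.56]
    - [-0.46, 0.01, 0.65]
    - [-0.46, 0.01, 0.65]
  turn: [0, 0, 0, 0, 0, 0]
  newtons: 8

```text
time: 17.12
position: [0.3442, -0.4275, 0.2047]
eef_rot: [-2.398, -1.316, -0.745]
wrist_force: [-0.3, 0.0, 0.2]
grip_width: 0.0141
```

>>> servo_tool:
  travel:
    - [-0.07, 0, 0.1]
    - [-0.14, 0, 0.2]
    - [-0.21, 0, 0.3]
    - [-0.28, 0, 0.4]
    - [-0.28, 0, 0.4]
  turn: [0, 0, 0, 0, 0]

```text
time: 17.53
position: [0.3442, -0.4274, 0.1996]
eef_rot: [-2.398, -1.316, -0.745]
wrist_force: [0.3, -1.1, -0.6]
grip_width: 0.0137
```

```bash
python3 - <<'E'
from lidfit import *
o=r.observe();R=Ro.from_rotvec(o['eef_rot']).as_matrix()
print(o['time'],o['wrist_force'],o['wrist_torque'],o['position']+.172*R[:,2])
im=save('wrist','w12'); save('scene','s12',(170,100,290,220),5)
cv2.imwrite('pics/w12c.png',cv2.resize(im[100:240,230:400],None,fx=4.5,fy=4.5,interpolation=cv2.INTER_CUBIC))
E
```

```text
17.5333 [ 0.2723 -1.1404 -0.5628] [-0.5117  0.2299 -0.1325] [ 0.3948 -0.3425  0.0588]
```

View pics/s12.png

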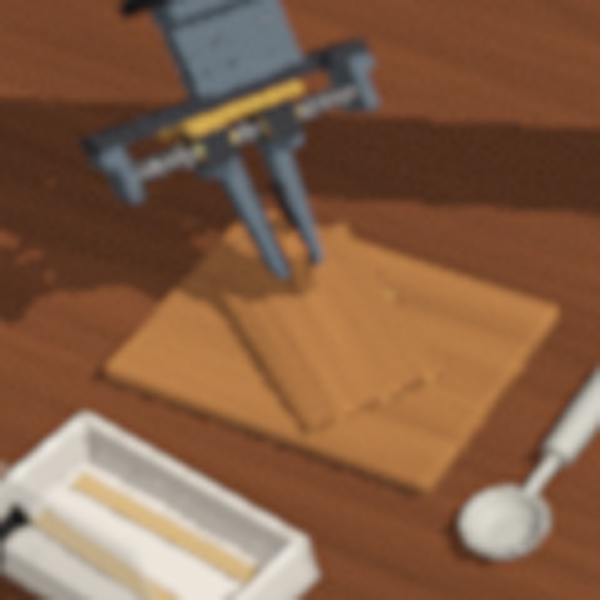

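View pics/w12c.png

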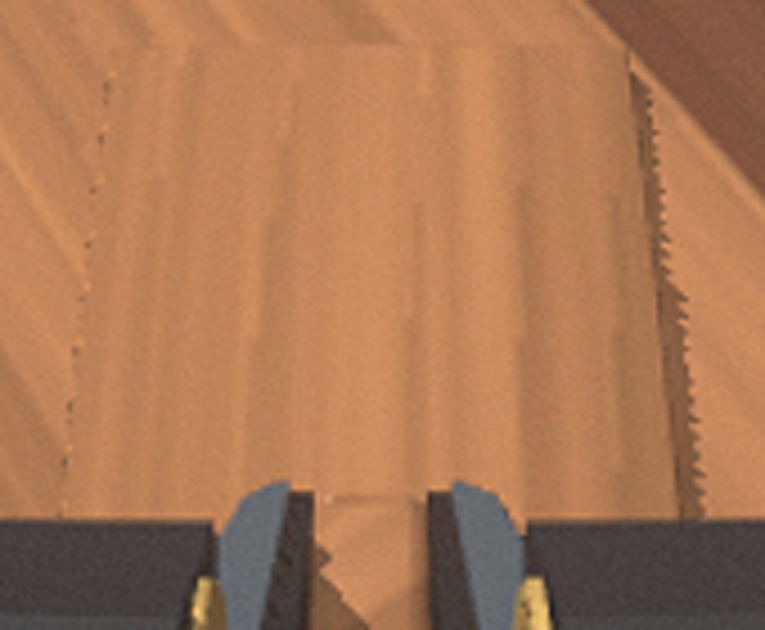

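```bash
python3 - <<'E'
from lidfit import *
o=r.observe();R=Ro.from_rotvec(o['eef_rot']).as_matrix();c=cal('wrist')
px={k:np.array([230+x/4.5,100+y/4.5]) for k,(x,y) in dict(rl=(117,46),rr=(627,47),ht=(370,496),le=(66,505),re=(678,505)).items()}
fit(px,o['position'],R,c)
E
```

```text
params [37.4502  0.1686] [-1.5365 -1.1972 34.2547] res [-0.3371  0.0764  0.3676  0.1656  0.3253 -0.1021 -0.8696  0.4173  1.4182
 -0.3841]
lid x az 57.68702881825335 front-up tilt deg 2.40497911776942 roll 0.9754258798965908
lid centre [ 0.4173 -0.3036  0.0198] rear low [ 0.4572 -0.2403  0.0136] front low [ 0.3771 -0.367   0.0199]
```

>>> servo_tool:
  travel:
    - [-0.06, 0, 0.08]
    - [-0.12, 0, 0.17]
    - [-0.18, 0, 0.25]
    - [-0.24, 0, 0.34]
    - [-0.29, 0.01, 0.41]
    - [-0.29, 0.01, 0.41]
    - [-0.29, 0.01, 0.41]
  turn: [0, 0, 0, 0, 0, 0, 0]

```text
time: 18.22
position: [0.3442, -0.4274, 0.1946]
eef_rot: [-2.398, -1.316, -0.744]
wrist_force: [-0.7, -0.6, -1.1]
grip_width: 0.0139
```

```bash
python3 - <<'E'
from lidfit import *
o=r.observe();R=Ro.from_rotvec(o['eef_rot']).as_matrix()
print(o['time'],o['wrist_force'],o['wrist_torque'],o['position']+.172*R[:,2])
im=save('wrist','w13'); save('scene','s13',(170,100,290,220),5)
cv2.imwrite('pics/w13c.png',cv2.resize(im[100:240,230:400],None,fx=4.5,fy=4.5,interpolation=cv2.INTER_CUBIC))
E
```

```text
18.2167 [-0.6796 -0.5668 -1.0758] [-0.5345  0.3095 -0.0919] [ 0.3947 -0.3424  0.0538]
```

View pics/s13.png

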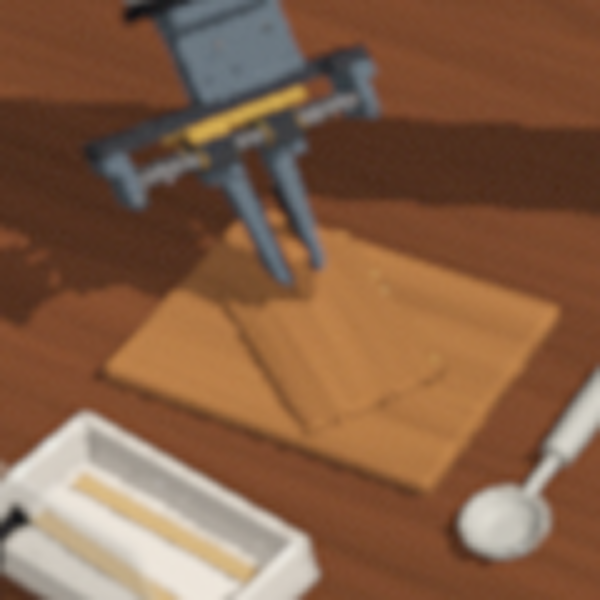

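View pics/w13c.png

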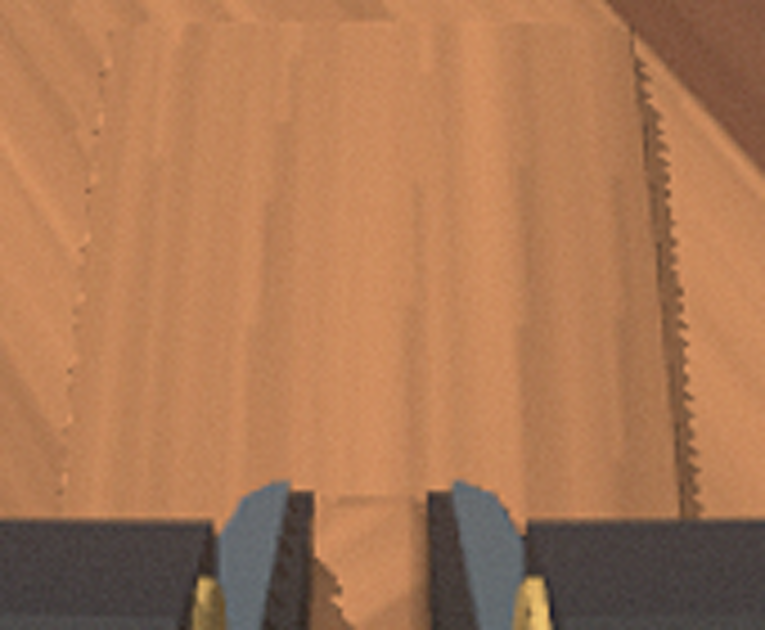

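>>> servo_tool:
  travel:
    - [-0.02, 0, 0.03]
    - [-0.04, 0, 0.06]
    - [-0.04, 0, 0.06]
    - [-0.04, 0, 0.06]
  turn: [0, 0, 0, 0]
  newtons: 4

```text
time: 18.65
position: [0.3442, -0.4273, 0.194]
eef_rot: [-2.398, -1.316, -0.745]
wrist_force: [-0.3, -0.7, -1.5]
grip_width: 0.0135
```

>>> servo_tool:
  travel:
    - [0, 0, 0]
    - [0, 0, 0]
    - [0, 0, 0]
    - [0, 0, 0]
    - [0, 0, 0]
    - [0, 0, 0]
    - [0, 0, 0]
    - [0, 0, 0]
  turn: [0, 0, 0, 0, 0, 0, 0, 0]
  grip: 120

```text
time: 19.32
position: [0.3442, -0.4274, 0.1941]
eef_rot: [-2.398, -1.316, -0.745]
wrist_force: [0.4, 1.4, 0.2]
grip_width: 0.0482
```

```bash
python3 - <<'E'
from lidfit import *
o=r.observe();R=Ro.from_rotvec(o['eef_rot']).as_matrix()
print(o['time'],o['wrist_force'],o['wrist_torque'],o['position']+.172*R[:,2],o['grip_width'])
im=save('wrist','w14')
E
```

```text
19.3167 [0.4311 1.3766 0.1547] [-0.3613  0.2939  0.0086] [ 0.3947 -0.3424  0.0533] 0.0481919542624478
```

View pics/w14.png

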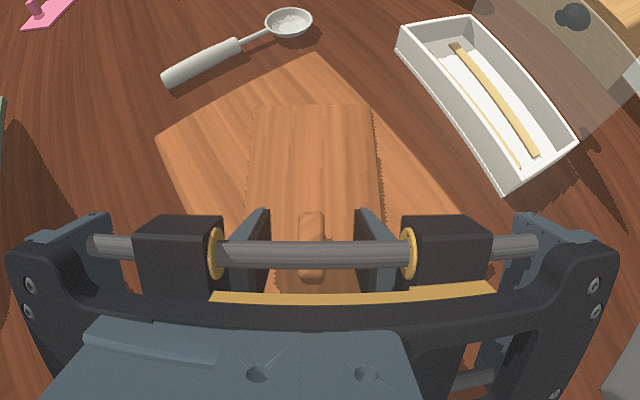

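Released: the handle stands at (312, 245) free between the fingers, which sit at x≈265 and 360. Next is the retreat along the fingers.

>>> servo_tool:
  travel:
    - [0, 0, -0.6]
    - [0, 0, -1.8]
    - [0, 0, -3.5]
    - [0, 0, -6]
    - [0, 0, -8.5]
    - [0, 0, -11]
    - [0, 0, -13.5]
    - [0, 0, -15]
    - [0, 0, -15]
  turn: [0, 0, 0, 0, 0, 0, 0, 0, 0]

```text
time: 20.12
position: [0.2994, -0.5033, 0.32]
eef_rot: [-2.404, -1.319, -0.746]
wrist_force: [-0.1, -0.3, -0.5]
grip_width: 0.0482
```

```bash
python3 - <<'E'
from lidfit import *
o=r.observe();R=Ro.from_rotvec(o['eef_rot']).as_matrix()
print(o['time'],o['wrist_force'],o['position'],o['grip_width'])
im=save('wrist','w15'); im2=save('scene','s15'); im3=save('top','t15')
cv2.imwrite('pics/s15c.png',cv2.resize(im2[100:220,170:290],None,fx=5,fy=5,interpolation=cv2.INTER_CUBIC))
cv2.imwrite('pics/t15c.png',cv2.resize(im3[80:280,330:540],None,fx=3,fy=3,interpolation=cv2.INTER_CUBIC))
cv2.imwrite('pics/w15c.png',cv2.resize(im[60:240,180:460],None,fx=2.8,fy=2.8,interpolation=cv2.INTER_CUBIC))
for c in ('wrist','top','scene'):
    print(c,[(np.round(d['pixel'],1).tolist(),round(d['confidence'],2)) for d in r.spot_in(c,'lid')[:5]])
E
```

```text
20.1167 [-0.0907 -0.3251 -0.4812] [ 0.2994 -0.5033  0.32  ] 0.04819339583491739
wrist [([309.3, 168.3], 0.95), ([87.8, 26.0], 0.86)]
top [([162.6, 231.3], 0.93), ([216.1, 302.7], 0.71), ([445.2, 211.5], 0.67), ([434.3, 222.8], 0.54)]
scene [([448.0, 183.3], 0.96), ([482.3, 242.9], 0.94), ([235.7, 166.9], 0.65)]
```

View pics/w15c.png

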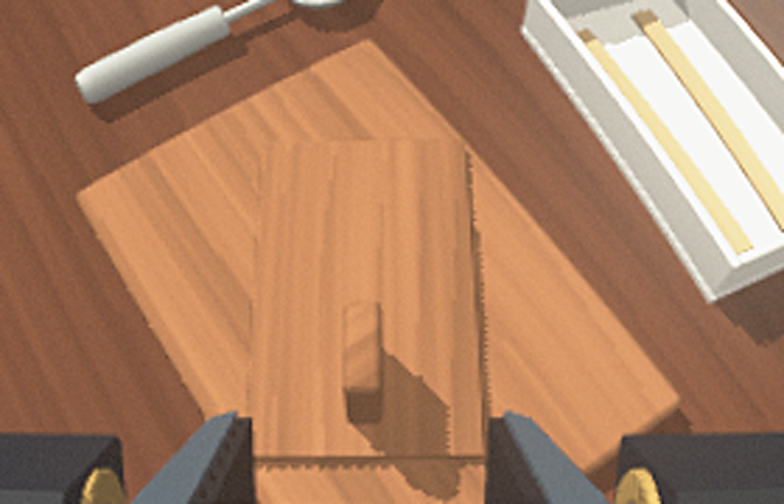

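View pics/s15.png

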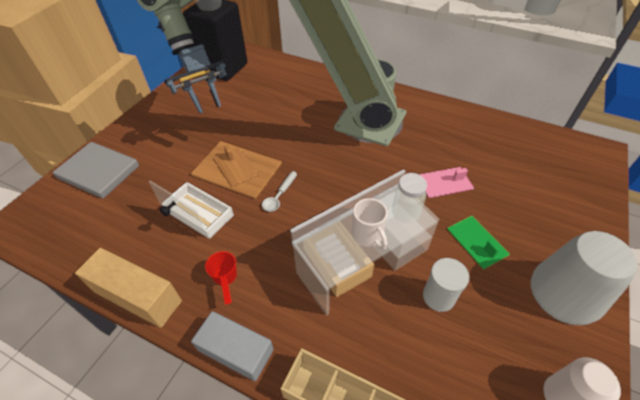

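View pics/s15c.png

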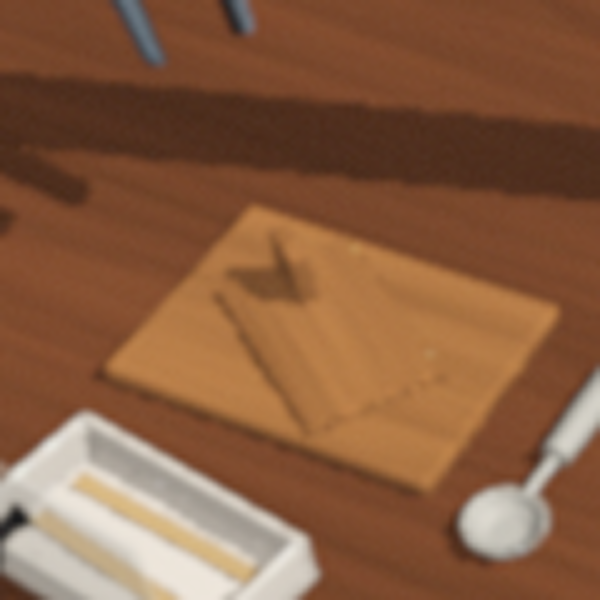

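View pics/t15c.png

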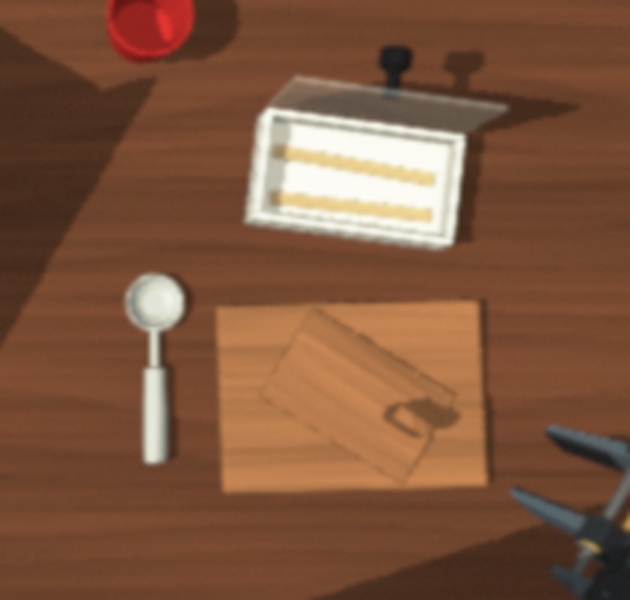

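```bash
python3 - <<'E'
from lidfit import *
T=lambda x,y,z:onz('top',(330+x/3,80+y/3),z)
L=np.array([T(*p,.020) for p in [(315,308),(455,393),(405,483),(260,392)]]);B=np.array([T(*p,.014) for p in [(217,307),(480,299),(487,485),(222,492)]])
print(L.mean(0),B.mean(0)); print([np.linalg.norm(L[i]-L[i-1]) for i in range(4)])
W=lambda x,y,z:onz('wrist',(180+x/2.8,60+y/2.8),z)
L=np.array([W(*p,.020) for p in [(262,142),(465,140),(485,456),(252,457)]]);print(L,L.mean(0),[np.linalg.norm(L[i]-L[i-1]) for i in range(4)])
b=[W(*p,.014) for p in [(367,40),(680,400),(78,194)]]; print('board corners',np.array(b),'centre from opp corners',(b[1]+b[2])/2)
# box check
im0=cv2.imread('pics/top0.png');im1=cv2.imread('pics/t15.png');d=cv2.absdiff(im0,im1)[70:240,190:340]
cv2.imwrite('pics/cmp.png',cv2.resize(np.hstack([im0[70:240,190:340],im1[70:240,190:340]]),None,fx=2.6,fy=2.6,interpolation=cv2.INTER_CUBIC))
E
```

```text
[ 0.4205 -0.3054  0.02  ] [ 0.4193 -0.3008  0.014 ]
[np.float64(0.09107122573249739), np.float64(0.14698513519133843), np.float64(0.09318691292875707), np.float64(0.15289182889856842)]
[[ 0.416  -0.2106  0.02  ]
 [ 0.4942 -0.2601  0.02  ]
 [ 0.4159 -0.3862  0.02  ]
 [ 0.3404 -0.3387  0.02  ]] [ 0.4166 -0.2989  0.02  ] [np.float64(0.14872203246509533), np.float64(0.09259150895580676), np.float64(0.14842189955576285), np.float64(0.08917830152829657)]
board corners [[ 0.4933 -0.1774  0.014 ]
 [ 0.4993 -0.4102  0.014 ]
 [ 0.3312 -0.1814  0.014 ]] centre from opp corners [ 0.4152 -0.2958  0.014 ]
```

View pics/cmp.png

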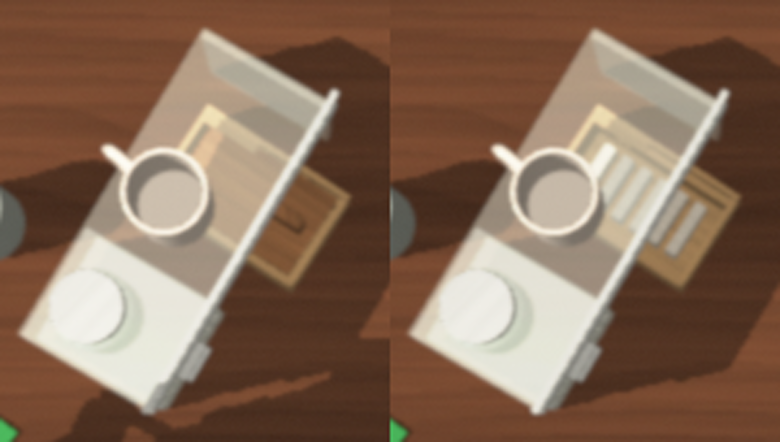

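```bash
python3 - <<'E'
from rig import r
print(r.observe()['joint_vel'].round(3)); print(r.job_done()); print(r.observe()['time'])
E
```

```text
[ 0.001 -0.    -0.008 -0.001 -0.001  0.   ]
the job is handed in; nothing more can be done
None
the job is handed in; nothing more can be done
```

The lid is out of the box and lies flat, handle up, on the serving board. The job is handed in, about 20 s of the 64 s used.

**How it went:** The moves cannot command a tilt, so I pushed the arm against its reach limit in short steps until the gripper leaned back 35°. I then gripped the handle under the shelf edge, raised it about 10 mm, and drew the lid over the lip and clear of the grooves. On the board I set the rear edge down first, let the lid pivot flat in a light grip, opened the fingers and backed off 15 cm.

**Last checks:**
- **Lid position:** the overhead camera puts the lid's centre about 5 mm from the board's centre, and the wrist camera about 3 mm. It lies at about 58° to the board's edges and wholly on it.
- **Disagreement:** the two cameras differ by about 4 to 6 mm on absolute positions, but both have the lid well centred.
- **Flatness:** I read this from the pictures, at about 0.1° just before release. I did not fit the pose again afterwards.
- **Box and bystanders:** the overhead before-and-after pictures show no visible movement of the box, mug or jar. The scene pictures show the tray, stirrers, scoop, measuring cup, canister and look-alikes in place.
- **Forces:** the wrist force stayed below about 4 N in every reading while the lid was handled. The highest was about 13 N, from the arm's own motion in free air.

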